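# Pack the finished watches and hasp the case

### The job

Pack the finished watches away for the night: stand every watch on the bench upright, dial up, in a watch well of the case, one to a well, and the desiccant tin in its square blue-floored well; then shut the clear cover fully and, once it is shut, swing the hasp down over the staple until it is fully home. Handle the watches gently - grip them with no more than 40 newtons, set them down without dropping or forcing them - and leave the loupe, blower and movement holder where they are.

Things in the scene. Friction and masses are not known exactly. Their poses are not given: they have to be found in the camera images.
- case: Watch case, fixed: tray 190 deep (own x) x 232 wide (own y) x 40 high, aluminium edge, dark foam with six wells, floors 8 above the underside, 31 deep. Foam between side-by-side wells 22 wide, between rows 14; rim 10. Origin: centre of the underside. Front (own -x) faces roughly the robot; cover hinged on the back edge. Mid-front a brass staple, 34 up, sticks out 11.
- cover (a joint): Hinge of the clear cover, rad: 0 = shut on the tray's rim; grows as it opens (1.57 upright, stop at 1.9). Stiff friction hinge: stays where left, 0.55 N m to move it (about 3 N at the front edge), cover 0.3 kg. A clear box 190 x 232 in plan, 45 deep, walls 4; shut, its top is 85 above the bench. Starts open, leaning slightly back.
- cover_hinge (a point): Middle of the cover's hinge axis, on the tray's back rim: 95 behind the case's centre, 40 above the bench. The axis runs along the case's y; this frame turns with the cover (its axes are the case's when shut).
- tab_left (a point): Centre of the left (case +y) black finger tab of the cover: 50 wide along y, 6 thick, standing 24 out from the lower front edge of the cover. In the hinge frame at -202, +80, +3: cover shut, it lies flat, pointing to the front, 43 above the bench; cover open, it stands up from the cover's upper edge, on the side towards the robot.
- tab_right (a point): The same black tab on the right (case -y), at -202, -80, +3 in the hinge frame.
- hasp (a joint): Hinge of the steel hasp on the cover's front wall, rad: 0 = hanging straight down on the case front, staple through its slot (home; only with the cover shut); grows as it swings out and up: 1.57 sticks straight out to the front of a shut cover. Light friction (under 1 N at the lip), stays where left. Plate 40 wide, 3 thick, 46 long from hinge to lip.
- hasp_hinge (a point): Middle of the hasp's hinge axis, along the case's y: mid-front of the cover, 30 above its lower rim, 4 before its wall. Cover shut: 99 in front of the case's centre, 70 above the bench.
- hasp_lip (a point): Outer edge of the lip turned outwards at the hasp's free end, 40 wide and 3 thick. Home, the lip is 24 above the bench and sticks out 14 to the front of the hasp's hinge line, farther than the staple, so a finger pushing on the lip closes the hasp fully.
- tin: Desiccant tin: round aluminium can 50 across and 56 high (57 with its blue perforated top), blue band round it, about 90 g. Origin at the centre of the underside, z up.
- tin_well (a point): Centre of the floor of the tin's well: the one square well, 56 x 56, blue floor, front right of the case (case -y), 31 deep.
- watch1: Wristwatch with brown strap, white dial, face up on a stiff beige cushion with a weighted dark wooden foot: a block 70 long (own x) x 48 wide (own y) x 55 high; the watch head (42 across) stands 12 on top, 67 in all; 140 g. Origin: centre of the underside, z up through the dial. Gripped across the 48, 30 to 55 above the underside, the fingers clear the case's rim. None if absent.
- watch2: Wristwatch with black strap, blue dial, face up on a stiff beige cushion with a weighted dark wooden foot: a block 70 long (own x) x 48 wide (own y) x 55 high; the watch head (42 across) stands 12 on top, 67 in all; 140 g. Origin: centre of the underside, z up through the dial. Gripped across the 48, 30 to 55 above the underside, the fingers clear the case's rim. None if absent.
- watch3: Brass-cased wristwatch with navy strap, white dial, face up on a stiff beige cushion with a weighted dark wooden foot: a block 70 long (own x) x 48 wide (own y) x 55 high; the watch head (42 across) stands 12 on top, 67 in all; 140 g. Origin: centre of the underside, z up through the dial. Gripped across the 48, 30 to 55 above the underside, the fingers clear the case's rim. None if absent.
- watch4: Wristwatch with silver-grey strap, black dial, face up on a stiff beige cushion with a weighted dark wooden foot: a block 70 long (own x) x 48 wide (own y) x 55 high; the watch head (42 across) stands 12 on top, 67 in all; 140 g. Origin: centre of the underside, z up through the dial. Gripped across the 48, 30 to 55 above the underside, the fingers clear the case's rim. None if absent.
- watch5: Brass-cased wristwatch with green strap, cream dial, face up on a stiff beige cushion with a weighted dark wooden foot: a block 70 long (own x) x 48 wide (own y) x 55 high; the watch head (42 across) stands 12 on top, 67 in all; 140 g. Origin: centre of the underside, z up through the dial. Gripped across the 48, 30 to 55 above the underside, the fingers clear the case's rim. None if absent.
- loupe: Bystander: dark blue eye loupe, 42 across, 48 high. Origin at the centre of the underside.
- blower: Bystander: orange-red rubber dust blower standing on its base, 64 across, 110 high with its white nozzle. Origin at the centre of the underside.
- holder: Bystander: round white movement holder with a movement on it, 60 across, 26 high. Origin at the centre of the underside.
- well1 (a point): Centre of the floor of a watch well, front row, left (case +y): 78 along the case's x by 56 along its y, 31 deep, grey floor. Takes one watch cushion lengthwise. The point's axes are the case's.
- well2 (a point): Centre of the floor of a watch well, front row, middle: 78 along the case's x by 56 along its y, 31 deep, grey floor. Takes one watch cushion lengthwise. The point's axes are the case's.
- well3 (a point): Centre of the floor of a watch well, back row, left (case +y): 78 along the case's x by 56 along its y, 31 deep, grey floor. Takes one watch cushion lengthwise. The point's axes are the case's.
- well4 (a point): Centre of the floor of a watch well, back row, middle: 78 along the case's x by 56 along its y, 31 deep, grey floor. Takes one watch cushion lengthwise. The point's axes are the case's.
- well5 (a point): Centre of the floor of a watch well, back row, right (case -y): 78 along the case's x by 56 along its y, 31 deep, grey floor. Takes one watch cushion lengthwise. The point's axes are the case's.

How it is judged:
By the outcome, as a careful person would: the job done as asked, in the order asked, and still so for the second after the job is handed in, with the robot touching nothing.
Of watch1, watch2, watch3, watch4, watch5 only 3 to 5 are there at a start; the rules pass over those that are not, and their reading is None.
At some moment in a run one of watch1, watch2, watch3, watch4, watch5 may be knocked a few centimetres aside while the robot is not near it.
It also fails if it takes over 210 s, if anything falls off the work surface, if the arm or the gripper's body presses on something with over 40 N, if the wrist force passes 120 N, or if a joint passes its speed limit or range.

### The arm

A 7-joint arm with a two-finger parallel gripper is mounted at the origin on the work surface. World frame = base frame: x ahead of the robot, y to its left, z up, the work surface at z = 0. Lengths are in m, angles in rad, forces in N, time in s.
With the tool pointing down it reaches from about 0.35 to 0.9 m from the base axis. Payload 8.1 kg.
Tool frame: the origin (TCP) lies between the finger pads; the fingertips stand 17 mm ahead of it and the grasp point (between the pads) lies 2 mm behind it; z points along the fingers, y is the line along which they close (so a half turn about z gives the same grasp; the last joint's range is limited). The gripper opens to 92 mm and grips with 3 to 60 N. Pads are 19 mm wide; open, the fingers measure 130 mm over their backs; the gripper's body (75 mm by 190 mm) begins 47 mm behind the grasp point.
Start: joints at [-1.424, 0.434, 0.025, 1.573, -0.012, 1.134, -0.075], TCP at [0.155, 0.606, 0.244] pointing down, gripper open.
Joint ranges: [-2.62, 2.62], [-0.44, 2.09], [-1.27, 1.32], [0.08, 2.57], [-1.32, 4.46], [0.12, 2], [-2.74, 2.74]. Speed limits (rad/s): [2.22, 2.22, 3.01, 3.01, 3.14, 3.14, 3.14].

### API

Orientations are given as [roll, pitch, yaw] about the fixed x, y, z axes, in that order (R = Rz(yaw) Ry(pitch) Rx(roll)).
In Python, from bench import manip, optics gives the robot as it stands.
- The arm moves only by the tool carry_out, never from a script. Its argument "series" is a list of rows, each an object with "grip": the opening, from 0 (shut) to 1 (fully open); "linear": the shift along the tool's x, y, z in mm, a list of three; "delta_rot": the turn, a rotation vector about the tool's x, y, z in rad, a list of three. A call has 1 to 10 rows; each row is the pose to reach, as a shift and turn from the pose commanded when the call began, along the tool's axes at that moment; what a row does not reach only later rows make up. A row lasts 1/10 s, in which the tool goes at most 50 mm and 8.59 degrees, less where a joint would pass 70% of its speed; a pose out of reach is approached as far as the arm can. A call with a gripper value outside its range is refused whole. The fingers move at their own pace and stop on an object; "squeeze" is the grip in N (left out, the last holds). Time passes only in rows, so rows that repeat a pose let the fingers close. It gives the time, the measured TCP pose, the force, the opening and the grip force at its end, in the units of the state.
- manip.sense(): the state, without advancing time (a new reading comes with each control period).
- optics.grab_frame(name): name is "side" or "top" or "wrist"; returns a dict with "image" (480x640x3 uint8, red, green, blue), "K" (3x3 intrinsics, pixels), "k1" (the pictures are not rectified: a ray, as slopes to the right and down, at radius r is drawn at 1 + k1 r^2 times it, then the intrinsics apply), "world_to_cam" (4x4, takes a point from world to camera coordinates). Camera axes: x right, y down, z forward; pixel columns grow to the right and rows downward; lengths in m; the calibration is good to about 2 mm. A picture is of the moment at which its call begins. There is no depth.
- manip.finish_job(): hands the job in; it is judged then, once.
The state is a dict: "t": time; "qpos": joint angles; "dq": joint speeds; "joint_torque": joint torques, N m; "tcp_pos": TCP position; "orientation": TCP orientation; "wrist_force": force on the tool from outside, world axes, zero at the start; "wrist_torque": the same for the moment, N m; "gripper_width": finger opening in m; "finger_force": force on a finger pad.
Only numpy, scipy, OpenCV 4.12 (cv2) and the standard library are available. Lean on these libraries where they do the work, as an engineer would, in place of code of your own. Each camera call takes 0.05 s, during which the arm holds its last target. There are 200 camera calls.

## Working session

There is one attempt and no reset: what is moved stays moved. The work goes in short steps, Python scripts to look and compute and a tool call to move; the robot and the scene stay as the last step left them, time stands still between calls to the robot, and variables do not carry over. Pictures are saved under pics/ and viewed, at most 14 in all, crops included, and the job is handed in when it is done.

Besides the shell and the picture viewer there is one more tool, called after ">>>" as name([rows], argument=value, ...), one row to a line, values as JSON. carry_out: Moves the arm, as the interface text tells. Its arguments: {"type":"object","properties":{"series":{"type":"array","items":{"type":"object","properties":{"grip":{"type":"number"},"linear":{"type":"array","items":{"type":"number"}},"delta_rot":{"type":"array","items":{"type":"number"}}}}},"squeeze":{"type":"number"}},"required":["series"]}

```bash
ls; mkdir -p pics
cat > h.py <<'E'
import numpy as np, cv2
from bench import manip, optics
from scipy.spatial.transform import Rotation as R
def grab(n,save=None):
    f=optics.grab_frame(n)
    if save: cv2.imwrite(f'pics/{save}.png',f['image'][:,:,::-1])
    return f
def ray(f,uv):
    uv=np.atleast_2d(np.array(uv,float)); K=np.array(f['K']); k=f['k1']
    d=np.c_[(uv[:,0]-K[0,2])/K[0,0],(uv[:,1]-K[1,2])/K[1,1]]
    s=d.copy()
    for _ in range(20): s=d/(1+k*(s**2).sum(1,keepdims=True))
    T=np.array(f['world_to_cam']); Rm=T[:3,:3]
    o=-Rm.T@T[:3,3]; return o,np.c_[s,np.ones(len(s))]@Rm
def plane(f,uv,z):
    o,d=ray(f,uv); return o+d*((z-o[2])/d[:,2])[:,None]
def tri(f1,u1,f2,u2):
    o1,d1=ray(f1,u1);o2,d2=ray(f2,u2);d1=d1[0];d2=d2[0]
    s=np.linalg.lstsq(np.c_[d1,-d2],o2-o1,rcond=None)[0]
    a=o1+s[0]*d1;b=o2+s[1]*d2; return (a+b)/2,np.linalg.norm(a-b)
def proj(f,p):
    T=np.array(f['world_to_cam']);c=np.atleast_2d(p)@T[:3,:3].T+T[:3,3]
    s=c[:,:2]/c[:,2:]; s=s*(1+f['k1']*(s**2).sum(1,keepdims=True)); K=np.array(f['K'])
    return s*[K[0,0],K[1,1]]+K[:2,2]
E
python3 - <<'E'
from h import *
for n in('top','side','wrist'):
    f=grab(n,n+'0'); T=np.array(f['world_to_cam']); print(n,-T[:3,:3].T@T[:3,3],T[2,:3],np.array(f['K'])[0],f['k1'])
s=manip.sense();print(s)
E
```

```text
pics
top [0.45844958 0.02626363 1.04999   ] [ 0.08811683 -0.02290555 -0.99584676] [546.67751827   0.         317.83621964] -0.12884608834158257
side [ 0.07819339 -0.50305202  0.73319473] [ 0.51695133  0.52286004 -0.67777482] [523.02545256   0.         317.3087039 ] -0.03934213988869631
wrist [0.09146972 0.62114859 0.38300782] [ 0.23980363 -0.06334423 -0.96875267] [333.77529709   0.         326.35150246] -0.050483175775416195
{'t': 0.15, 'qpos': array([-1.42361732,  0.43505332,  0.02499931,  1.57387335, -0.01159294,
        1.13401407, -0.07504643]), 'dq': array([ 0.00100022, -0.00201327,  0.00054651, -0.00173546,  0.00125704,
       -0.00161159,  0.00058011]), 'joint_torque': array([ 1.73581881e-03, -6.68269444e+01,  9.85872187e-01, -3.14697039e+01,
       -6.05139183e-02,  3.93714267e-02,  1.31082884e-04]), 'tcp_pos': array([0.15446304, 0.60523391, 0.24313721]), 'orientation': array([-3.14039612e+00,  1.26722566e-04,  2.89177894e+00]), 'wrist_force': array([0.42924051, 1.0585923 , 0.21457652]), 'wrist_torque': array([-0.04371405,  0.02241883,  0.01943356]), 'finger_force': 0.0, 'gripper_width': 0.09173658228838322}
```

View pics/top0.png

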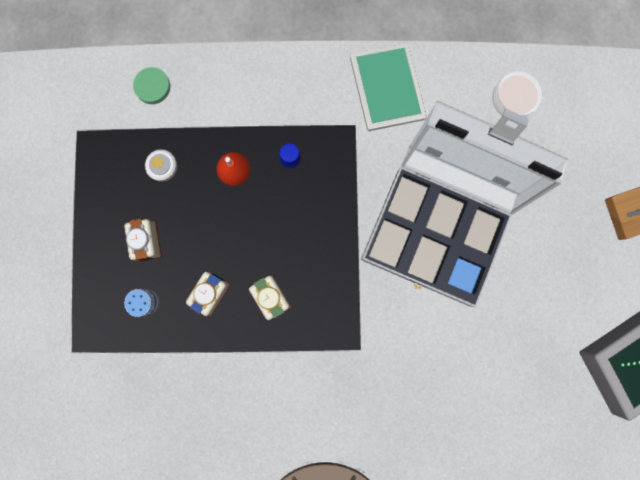

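View pics/side0.png

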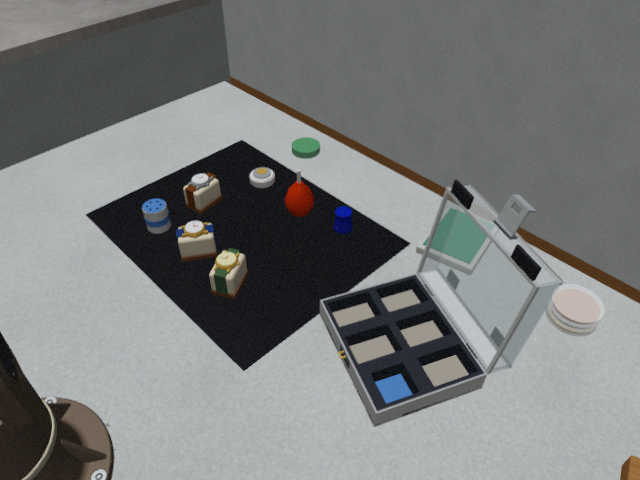

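The top view shows three watches: brown at (141,240), navy at (207,294) and green at (269,298). The tin is at (140,303) and the open case is around (440,235), with its blue well at (465,276). In the side view they are at (202,190), (196,238) and (228,272), with the tin at (156,215). I'll zoom in for edges.

Run:
```python
from h import *
t=cv2.imread('pics/top0.png');s=cv2.imread('pics/side0.png')
a=cv2.resize(t[210:330,110:300],(760,480),interpolation=cv2.INTER_CUBIC)[:, :400]
a=np.hstack([cv2.resize(t[210:330,115:215],(400,480)),cv2.resize(t[250:350,230:313],(400,480))])
a=np.hstack([cv2.resize(t[215:325,115:235],(480,440)),cv2.resize(t[255:335,240:300],(320,440))])
cv2.imwrite('pics/z1.png',a)
cv2.imwrite('pics/z2.png',cv2.resize(t[160:310,355:555],(800,600),interpolation=cv2.INTER_CUBIC))
```

```text
(no output)
```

View pics/z1.png

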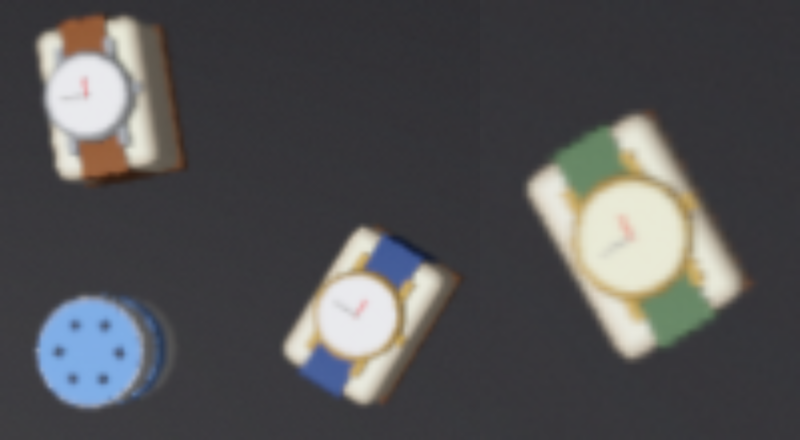

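View pics/z2.png

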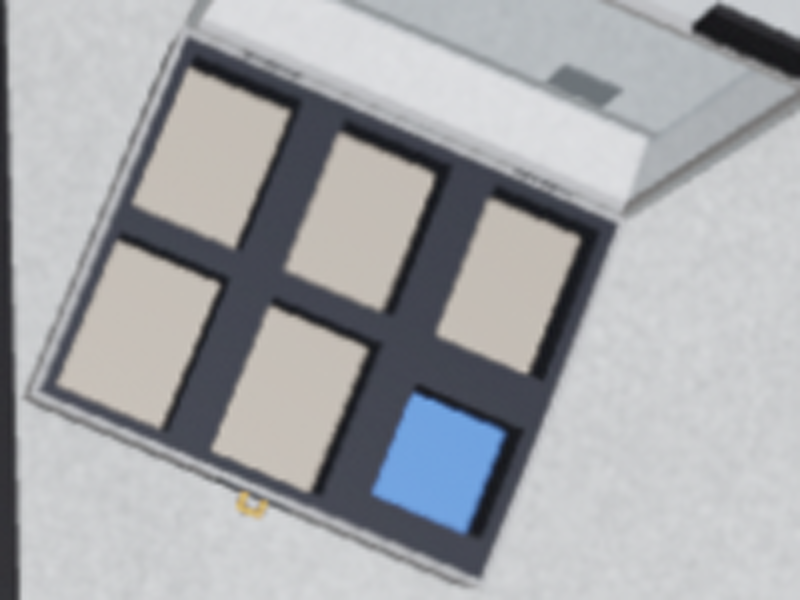

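The zooms show straps lying along each block's long axis. The tray's rim corners are at about (362,259), (474,306), (510,214) and (401,168) in the top view. Next I'll measure everything.

```bash
cat >> h.py <<'E'
H={'brown':((5,120,60),(14,255,170)),'navy':((108,110,50),(122,255,200)),'green':((50,60,50),(80,255,160)),
   'blue':((100,90,170),(115,255,255)),'white':((0,0,190),(179,60,255))}
def mask(f,c,roi=None):
    h=cv2.cvtColor(f['image'],cv2.COLOR_RGB2HSV); m=cv2.inRange(h,*map(np.array,H[c]))
    if roi is not None: z=np.zeros_like(m); x0,y0,x1,y1=roi; z[y0:y1,x0:x1]=m[y0:y1,x0:x1]; m=z
    return m
def blobs(m,amin=15):
    n,l,st,ce=cv2.connectedComponentsWithStats(m)
    return sorted([(int(st[i,4]),ce[i].round(2).tolist(),st[i,:4].tolist()) for i in range(1,n) if st[i,4]>=amin],reverse=True)
E
python3 - <<'E'
from h import *
t=grab('top');s=grab('side')
rt={'brown':(115,205,170,270),'navy':(180,262,235,325),'green':(240,265,300,330),'blue':(100,270,500,330)}
rs={'brown':(170,160,230,220),'navy':(165,210,225,265),'green':(200,240,255,300),'blue':(130,190,430,410)}
for c in rt:
    print(c,'T',blobs(mask(t,c,rt[c])),'\n  S',blobs(mask(s,c,rs[c])))
cor=[(362.5,258.75),(473.75,305.75),(510,213.75),(401.25,168)]
P=plane(t,cor,.04);print(P.round(4)); c=P.mean(0)
print(c,[np.linalg.norm(P[i]-P[(i+1)%4]) for i in range(4)])
f=(P[3]+P[2]-P[0]-P[1]);print('yaw',np.arctan2(f[1],f[0]), np.arctan2(*(P[0]-P[1]+P[3]-P[2])[[1,0]])-np.pi/2)
for n,sr in(('top',t),('side',s)):
    h=cv2.cvtColor(sr['image'],cv2.COLOR_RGB2HSV)
    for p in ([(141,240),(207,294),(269,298),(148,238),(430,257)] if n=='top' else [(202,180),(194,227),(228,262)]): print(n,p,h[p[1],p[0]])
E
```

```text
brown T [(94, [140.44, 254.81], [135, 250, 13, 11]), (77, [135.21, 222.78], [130, 219, 11, 9])] 
  S [(43, [190.65, 188.19], [186, 185, 10, 7]), (38, [208.68, 203.84], [196, 195, 26, 17]), (26, [210.54, 174.5], [207, 172, 9, 6])]
navy T [(99, [213.49, 279.26], [207, 274, 15, 12]), (79, [196.0, 307.61], [190, 302, 12, 12])] 
  S [(51, [209.75, 227.84], [205, 224, 9, 8]), (48, [178.75, 232.23], [176, 229, 8, 9]), (21, [166.81, 219.29], [165, 216, 5, 8])]
green T [(77, [260.13, 283.58], [255, 278, 11, 12]), (74, [276.43, 311.04], [271, 306, 12, 11])] 
  S [(75, [220.05, 273.15], [214, 269, 13, 9]), (37, [233.14, 249.89], [228, 248, 12, 5])]
blue T [(500, [463.84, 278.96], [448, 270, 32, 23]), (476, [136.78, 302.7], [125, 290, 25, 26])] 
  S [(608, [393.15, 388.09], [376, 374, 36, 29]), (191, [153.6, 205.5], [143, 199, 22, 14])]
[[ 0.5075 -0.0792  0.04  ]
 [ 0.4161 -0.2866  0.04  ]
 [ 0.5887 -0.3646  0.04  ]
 [ 0.6781 -0.1569  0.04  ]]
[ 0.54762542 -0.22182388  0.04      ] [np.float64(0.22665945346732924), np.float64(0.18942396157432648), np.float64(0.226091669209102), np.float64(0.18745627144060692)]
yaw -0.42595516435799335 -0.4106755102171862
top (141, 240) [113   4 237]
top (207, 294) [113   4 237]
top (269, 298) [ 21  29 231]
top (148, 238) [ 90   2 130]
top (430, 257) [ 16  19 198]
side (202, 180) [102   6 210]
side (194, 227) [162   7 195]
side (228, 262) [ 29  50 206]
```

```bash
cat >> h.py <<'E'
def ell(f,roi,lo,hi):
    h=cv2.cvtColor(f['image'],cv2.COLOR_RGB2HSV); m=cv2.inRange(h,np.array(lo),np.array(hi)); x0,y0,x1,y1=roi
    cs,_=cv2.findContours(m[y0:y1,x0:x1],cv2.RETR_EXTERNAL,cv2.CHAIN_APPROX_NONE)
    c=max(cs,key=cv2.contourArea); e=cv2.fitEllipse(cv2.convexHull(c)); return np.array(e[0])+[x0,y0],e[1],cv2.contourArea(c)
E
python3 - <<'E'
from h import *
t=grab('top');s=grab('side')
h=[cv2.cvtColor(f['image'],cv2.COLOR_RGB2HSV) for f in(t,s)]
W={'w1':((128,228,152,252),(190,172,214,188),(95,0,205),(179,14,255),(90,0,185),(179,16,255)),
 'w3':((195,282,219,306),(182,218,206,236),(95,0,205),(179,14,255),(90,0,175),(179,20,255)),
 'w5':((257,284,283,312),(214,250,242,272),(18,22,200),(35,60,255),(20,40,180),(35,70,255)),
 'tin':((115,280,160,325),(135,190,180,220),(100,80,150),(118,255,255),(100,60,130),(118,255,255))}
for k,(a,b,l1,h1,l2,h2) in W.items():
    e=ell(t,a,l1,h1);g=ell(s,b,l2,h2); print(k,e,g); print('  ',tri(t,e[0],s,g[0]),plane(t,e[0],.067 if k!='tin' else .057).round(4))
S={'w1':((140.44,254.81),(135.21,222.78)),'w3':((213.49,279.26),(196,307.61)),'w5':((260.13,283.58),(276.43,311.04))}
for k,v in S.items():
    P=plane(t,v,.056);d=P[0]-P[1];print(k,P.mean(0).round(4),'len',np.linalg.norm(d),'yaw',np.arctan2(d[1],d[0]))
# blue floor corners
r=cv2.minAreaRect(np.argwhere(mask(t,'blue',(430,250,500,320)))[:,::-1].astype(np.float32));print(r)
print(manip.sense()['t'])
E
```

```text
w1 (array([136.09968948, 238.38022327]), (18.327266693115234, 19.301233291625977), 254.0) (array([199.7522831 , 178.16119909]), (8.392546653747559, 15.828853607177734), 93.5)
   (array([0.54800838, 0.33504171, 0.06622374]), np.float64(0.0017736165143460965)) [[0.5487 0.3343 0.067 ]]
w3 (array([203.96263599, 293.21720219]), (17.31294822692871, 17.8010311126709), 221.0) (array([193.5711174 , 226.01956749]), (10.324755668640137, 16.958900451660156), 124.0)
   (array([0.4469761 , 0.21027284, 0.06733211]), np.float64(0.002987407178110668)) [[0.4482 0.2095 0.067 ]]
w5 (array([267.59042263, 297.5723772 ]), (19.187015533447266, 21.026819229125977), 287.0) (array([225.72244835, 257.92101288]), (13.630001068115234, 18.83469009399414), 176.0)
   (array([0.43804608, 0.09596141, 0.0669302 ]), np.float64(0.0025567059525912926)) [[0.4391 0.0952 0.067 ]]
tin (array([136.77791023, 302.61410141]), (24.896326065063477, 25.83911895751953), 478.5) (array([153.5625248 , 205.33981037]), (14.015869140625, 23.380151748657227), 237.5)
   (array([0.43117648, 0.3362008 , 0.05540439]), np.float64(0.002023053385376662)) [[0.4321 0.3351 0.057 ]]
w1 [0.549  0.3345 0.056 ] len 0.06022246835617539 yaw -2.9638569941196513
w3 [0.4477 0.2101 0.056 ] len 0.0602442699292175 yaw -0.5617725482144169
w5 [0.4394 0.0948 0.056 ] len 0.05776691341518744 yaw 0.5261256642985557
((464.189697265625, 275.2758483886719), (25.068870544433594, 27.482912063598633), 21.801406860351562)
0.35
```

```bash
cat >> h.py <<'E'
def go(x,y,z,psi,base=None):
    s=manip.sense(); p,Rm=(s['tcp_pos'],R.from_euler('xyz',s['orientation'])) if base is None else (np.array(base[:3]),R.from_euler('xyz',[np.pi,0,base[3]]))
    T=R.from_euler('xyz',[np.pi,0,psi])
    l=Rm.inv().apply(np.array([x,y,z])-p)*1e3; r=(Rm.inv()*T).as_rotvec()
    print('lin',l.round(1).tolist(),'rot',r.round(3).tolist(),'|',round(np.linalg.norm(l)),'mm',round(np.degrees(np.linalg.norm(r))),'deg')
def st():
    s=manip.sense(); print('t',round(s['t'],2),'p',s['tcp_pos'].round(4),'o',s['orientation'].round(3),'w',round(s['gripper_width'],4),'F',s['wrist_force'].round(1),'q7',s['qpos'][6].round(2))
E
python3 -c "
from h import *
go(.548,-.222,.30,2.724)"
```

```text
lin [-585.9, -704.5, -56.2] rot [-0.0, 0.0, 0.168] | 918 mm 10 deg
```

>>> carry_out([
  {"grip": 1, "linear": [-30, -35, -20]},
  {"grip": 1, "linear": [-59, -70, -40]},
  {"grip": 1, "linear": [-88, -105, -56]},
  {"grip": 1, "linear": [-117, -140, -56]},
  {"grip": 1, "linear": [-147, -176, -56]},
  {"grip": 1, "linear": [-176, -211, -56], "delta_rot": [0, 0, 0.08]},
  {"grip": 1, "linear": [-205, -247, -56], "delta_rot": [0, 0, 0.17]},
  {"grip": 1, "linear": [-234, -282, -56], "delta_rot": [0, 0, 0.17]},
  {"grip": 1, "linear": [-264, -317, -56], "delta_rot": [0, 0, 0.17]},
  {"grip": 1, "linear": [-293, -352, -56], "delta_rot": [0, 0, 0.17]},
])

```text
invalid input at $.series[0]: expected keys grip, linear, delta_rot
```

```bash
python3 -c "
from h import *
st();go(.548,-.222,.30,2.724)"
```

```text
t 0.35 p [0.1545 0.6055 0.2436] o [-3.141  0.     2.892] w 0.0918 F [ 0.  -0.4  0.7] q7 -0.08
lin [-585.9, -704.5, -56.2] rot [-0.0, 0.0, 0.168] | 918 mm 10 deg
```

>>> carry_out([
  {"grip": 1, "linear": [-60, -70, -56], "delta_rot": [0, 0, 0]},
  {"grip": 1, "linear": [-293, -352, -56], "delta_rot": [0, 0, 0.17]},
  {"grip": 1, "linear": [-293, -352, -56], "delta_rot": [0, 0, 0.17]},
  {"grip": 1, "linear": [-293, -352, -56], "delta_rot": [0, 0, 0.17]},
  {"grip": 1, "linear": [-586, -704, -56], "delta_rot": [0, 0, 0.17]},
  {"grip": 1, "linear": [-586, -704, -56], "delta_rot": [0, 0, 0.17]},
  {"grip": 1, "linear": [-586, -704, -56], "delta_rot": [0, 0, 0.17]},
  {"grip": 1, "linear": [-586, -704, -56], "delta_rot": [0, 0, 0.17]},
  {"grip": 1, "linear": [-586, -704, -56], "delta_rot": [0, 0, 0.17]},
  {"grip": 1, "linear": [-586, -704, -56], "delta_rot": [0, 0, 0.17]},
])

```text
t: 1.35
tcp_pos: [0.3668, 0.1593, 0.2889]
orientation: [3.14, 0.0, 2.722]
wrist_force: [1.7, -0.5, 0.4]
gripper_width: 0.0921
finger_force: 0.0
```

```bash
python3 -c "
from h import *
st();go(.548,-.222,.30,2.724)"
```

```text
t 1.35 p [0.3668 0.1593 0.2889] o [3.14  0.    2.722] w 0.0921 F [ 1.7 -0.5  0.4] q7 0.61
lin [-320.9, -274.4, -11.4] rot [0.001, 0.0, -0.002] | 422 mm 0 deg
```

>>> carry_out([
  {"grip": 1, "linear": [-321, -274, -11], "delta_rot": [0, 0, 0]},
  {"grip": 1, "linear": [-321, -274, -11], "delta_rot": [0, 0, 0]},
  {"grip": 1, "linear": [-321, -274, -11], "delta_rot": [0, 0, 0]},
  {"grip": 1, "linear": [-321, -274, -11], "delta_rot": [0, 0, 0]},
  {"grip": 1, "linear": [-321, -274, -11], "delta_rot": [0, 0, 0]},
  {"grip": 1, "linear": [-321, -274, -11], "delta_rot": [0, 0, 0]},
  {"grip": 1, "linear": [-321, -274, -11], "delta_rot": [0, 0, 0]},
  {"grip": 1, "linear": [-321, -274, -11], "delta_rot": [0, 0, 0]},
  {"grip": 1, "linear": [-321, -274, -11], "delta_rot": [0, 0, 0]},
  {"grip": 1, "linear": [-321, -274, -11], "delta_rot": [0, 0, 0]},
])

```text
t: 2.35
tcp_pos: [0.5479, -0.2238, 0.2992]
orientation: [-3.139, 0.001, 2.717]
wrist_force: [0.3, -0.4, 0.2]
gripper_width: 0.0916
finger_force: 0.0
```

```bash
python3 -c "
from h import *
st();f=grab('wrist','w1')
np.save('w1.npy',f,allow_pickle=True)"
```

```text
t 2.35 p [ 0.5479 -0.2238  0.2992] o [-3.139e+00  1.000e-03  2.717e+00] w 0.0916 F [ 0.3 -0.4  0.2] q7 1.71
```

View pics/w1.png

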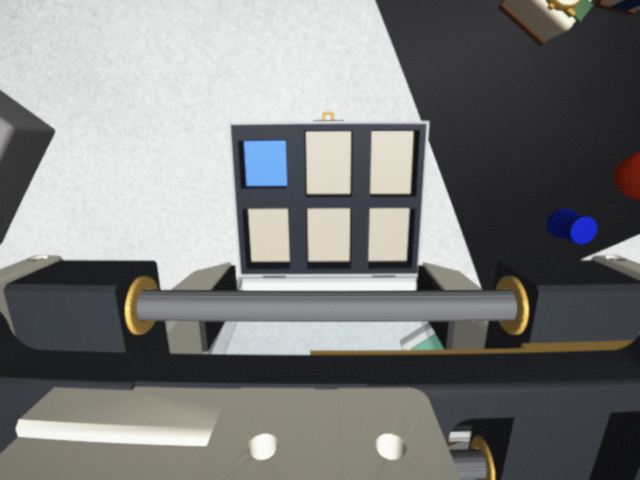

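The wrist view shows the whole tray, with corners at about (232,124), (428,121), (418,276) and (240,277). I'll fit the foam outline on the rim plane from both views.

Run:
```python
from h import *
w=np.load('w1.npy',allow_pickle=True).item(); t=grab('top')
def foam(f,roi,seed):
    h=cv2.cvtColor(f['image'],cv2.COLOR_RGB2HSV); m=((h[...,2]<105)*255).astype(np.uint8)
    x0,y0,x1,y1=roi; z=np.zeros_like(m); z[y0:y1,x0:x1]=m[y0:y1,x0:x1]
    z=cv2.morphologyEx(z,cv2.MORPH_OPEN,np.ones((3,3)))
    n,l=cv2.connectedComponents(z); print('n',n,(l==l[seed[1],seed[0]]).sum())
    c,_=cv2.findContours((l==l[seed[1],seed[0]]).astype(np.uint8),cv2.RETR_EXTERNAL,cv2.CHAIN_APPROX_NONE)
    return cv2.convexHull(max(c,key=cv2.contourArea))[:,0,:].astype(float)
C={}
for n,f,roi,seed in(('w',w,(225,116,432,274),(298,165)),('t',t,(365,160,512,302),(418,232))):
    hull=foam(f,roi,seed)
    P=plane(f,hull,.040)[:,:2]; r=cv2.minAreaRect((P*1000).astype(np.float32)); 
    b=cv2.boxPoints(r)/1000; print(n,r); C[n]=(f,b)
    e=[(np.arctan2(*(b[(i+1)%4]-b[i])[::-1])) for i in range(4)];print(e[:2])
# height check: corners in pixel of each, matched
for p in C['w'][1]:
    i=np.argmin(np.linalg.norm(C['t'][1]-p,axis=1)); q=C['t'][1][i]
    print(p.round(4),q.round(4),tri(w,proj(w,[*p,.04])[0],t,proj(t,[*q,.04])[0]))
# floor centroids
for nm,f in(('w',w),('t',t)):
    h=cv2.cvtColor(f['image'],cv2.COLOR_RGB2HSV)
    m=cv2.inRange(h,np.array((100,90,150)),np.array((115,255,255)))
    roi=(236,130,300,195) if nm=='w' else (440,250,500,305)
    x0,y0,x1,y1=roi;q=np.argwhere(m[y0:y1,x0:x1])[:,::-1]+[x0,y0]
    P=plane(f,cv2.convexHull(q.astype(np.float32))[:,0],.008)[:,:2]*1000
    print('tinfloor',nm,cv2.minAreaRect(P.astype(np.float32)))
```

```text
n 5 13038
w ((551.7330322265625, -215.25897216796875), (239.20547485351562, 181.03221130371094), 65.78627014160156)
[np.float32(-0.42260948), np.float32(1.1481872)]
n 6 6368
t ((575.8666381835938, -235.3251953125), (222.5880889892578, 242.22421264648438), 66.1918716430664)
[np.float32(-0.41553023), np.float32(1.1552664)]
[ 0.4201 -0.2872] [ 0.4201 -0.2883] (array([ 0.42048742, -0.28679628,  0.04347622]), np.float64(0.0008449982449955961))
[ 0.5852 -0.3615] [ 0.6417 -0.386 ] (array([ 0.81191314, -0.75859057, -0.89740637]), np.float64(0.018786432734148324))
[ 0.6833 -0.1433] [ 0.7316 -0.1824] (array([ 0.6988536 , -0.16032444,  0.06542312]), np.float64(0.058438016691359757))
[ 0.5182 -0.0691] [ 0.51   -0.0846] (array([ 0.51179727, -0.08076537,  0.07703171]), np.float64(0.0073996441649456825))
tinfloor w ((473.3831787109375, -276.48248291015625), (53.31993103027344, 56.25873947143555), 65.56939697265625)
tinfloor t ((473.79278564453125, -279.2869567871094), (50.29286193847656, 54.03832244873047), 65.96764373779297)
```

```bash
cat > c.py <<'E'
from h import *
w=np.load('w1.npy',allow_pickle=True).item(); t=grab('top')
wells={'1':(-46,78),'2':(-46,0),'3':(46,78),'4':(46,0),'5':(46,-78),'t':(-46,-78)}
for nm,f in(('w',w),('t',t)):
    T=np.array(f['world_to_cam']);cam=-T[:3,:3].T@T[:3,3]
    h=cv2.cvtColor(f['image'],cv2.COLOR_RGB2HSV)
    beige=cv2.inRange(h,np.array((8,12,170)),np.array((30,60,255)))|cv2.inRange(h,np.array((100,90,150)),np.array((115,255,255)))
    for yaw in (-.421,):
        c,s=np.cos(yaw),np.sin(yaw);Rm=np.array([[c,s],[-s,c]]) # world->case
        o=np.array([.549,-.2205]); cc=Rm@(cam[:2]-o); ex=[];ey=[];ya=[]
        for k,(a,b) in wells.items():
            p=o+Rm.T@(np.array([a,b])/1e3); u=proj(f,[*p,.008])[0].round().astype(int)
            n,l=cv2.connectedComponents(beige); L=l[u[1],u[0]]
            if L==0: print(nm,k,'none',u);continue
            cs,_=cv2.findContours((l==L).astype(np.uint8),cv2.RETR_EXTERNAL,cv2.CHAIN_APPROX_NONE)
            q=max(cs,key=cv2.contourArea)[:,0].astype(float)
            def ext(z): 
                P=(plane(f,q,z)[:,:2]-o)@Rm.T*1000; r=[]
                for i in(0,1):
                    v=P[:,i]; r.append((np.percentile(v,6),np.percentile(v,94)))
                return r
            lo,hi=ext(.008),ext(.039)
            hx=28 if k=='t' else 39
            res=[]
            for i,(ctr,half,cp) in enumerate(((a,hx,cc[0]*1e3),(b,28,cc[1]*1e3))):
                lowe=(lo if cp>ctr-half else hi)[i][0]-(ctr-half); upe=(hi if cp>ctr+half else lo)[i][1]-(ctr+half)
                res.append((round(lowe,1),round(upe,1)))
            ex+=[np.mean(res[0])];ey+=[np.mean(res[1])]
            print(nm,k,'dx',res[0],'dy',res[1])
        d=np.array([np.mean(ex),np.mean(ey)]); print(nm,'cam',cc.round(3),'mean',d,np.round(ex,1),np.round(ey,1),'centre',o+Rm.T@d/1e3)
E
python3 c.py
```

```text
w 1 dx (np.float64(0.3), np.float64(-0.2)) dy (np.float64(-2.1), np.float64(-2.9))
w 2 dx (np.float64(1.5), np.float64(-0.3)) dy (np.float64(-1.7), np.float64(-2.6))
w 3 dx (np.float64(-0.1), np.float64(-2.0)) dy (np.float64(-1.5), np.float64(-2.7))
w 4 dx (np.float64(1.0), np.float64(-0.9)) dy (np.float64(-1.3), np.float64(-2.5))
w 5 dx (np.float64(0.8), np.float64(-1.0)) dy (np.float64(-1.4), np.float64(-2.4))
w t dx (np.float64(-0.1), np.float64(0.1)) dy (np.float64(-2.3), np.float64(-1.9))
w cam [-0.065 -0.003] mean [-0.075      -2.10833333] [ 0.   0.6 -1.   0.  -0.1  0. ] [-2.5 -2.2 -2.1 -1.9 -1.9 -2.1] centre [ 0.54806993 -0.22239358]
t 1 dx (np.float64(0.4), np.float64(-1.2)) dy (np.float64(-2.1), np.float64(-3.2))
t 2 dx (np.float64(0.5), np.float64(-0.9)) dy (np.float64(-2.3), np.float64(-3.1))
t 3 dx (np.float64(0.6), np.float64(-1.4)) dy (np.float64(-1.9), np.float64(-3.1))
t 4 none [442 215]
t 5 none [478 231]
t t dx (np.float64(-0.3), np.float64(-0.2)) dy (np.float64(-3.2), np.float64(-2.2))
t cam [-0.183  0.188] mean [-0.3125 -2.6375] [-0.4 -0.2 -0.4 -0.2] [-2.7 -2.7 -2.5 -2.7] centre [ 0.54763691 -0.22277948]
```

```bash
cat >> h.py <<'E'
CO=np.array([.548,-.2225]);CY=-.421
def case(a,b): c,s=np.cos(CY),np.sin(CY); return CO+np.array([[c,-s],[s,c]])@np.array([a,b])/1e3
E
python3 -c "
from h import *
for k in [(-46,0),(46,78),(46,-78),(-46,-78)]: print(k,case(*k).round(4))
go(.439,.095,.16,3.668)"
```

```text
(-46, 0) [ 0.506  -0.2037]
(46, 78) [ 0.6219 -0.1701]
(46, -78) [ 0.5581 -0.3125]
(-46, -78) [ 0.4741 -0.2749]
lin [226.8, 242.4, 139.5] rot [0.001, -0.0, -0.946] | 360 mm 54 deg
```

>>> carry_out([
  {"grip": 0.9, "linear": [60, 65, 10], "delta_rot": [0, 0, -0.1]},
  {"grip": 0.9, "linear": [60, 65, 10], "delta_rot": [0, 0, -0.2]},
  {"grip": 0.9, "linear": [227, 242, 139], "delta_rot": [0, 0, -0.946]},
  {"grip": 0.9, "linear": [227, 242, 139], "delta_rot": [0, 0, -0.946]},
  {"grip": 0.9, "linear": [227, 242, 139], "delta_rot": [0, 0, -0.946]},
  {"grip": 0.9, "linear": [227, 242, 139], "delta_rot": [0, 0, -0.946]},
  {"grip": 0.9, "linear": [227, 242, 139], "delta_rot": [0, 0, -0.946]},
  {"grip": 0.9, "linear": [227, 242, 139], "delta_rot": [0, 0, -0.946]},
  {"grip": 0.9, "linear": [227, 242, 139], "delta_rot": [0, 0, -0.946]},
  {"grip": 0.9, "linear": [227, 242, 139], "delta_rot": [0, 0, -0.946]},
])

```text
t: 3.5
tcp_pos: [0.4384, 0.0946, 0.1608]
orientation: [3.141, 0.0, -2.613]
wrist_force: [0.4, -0.7, -0.0]
gripper_width: 0.0828
finger_force: 0.0
```

```bash
python3 -c "
from h import *
st();f=grab('wrist','w2');go(.439,.095,.052,3.668)
h=cv2.cvtColor(f['image'],cv2.COLOR_RGB2HSV)
b=blobs(mask(f,'green'),30);print(b)
P=plane(f,[b[0][1],b[1][1]],.056);d=P[0]-P[1];print(P,P.mean(0),np.linalg.norm(d),np.arctan2(d[1],d[0]))
"
```

```text
t 3.5 p [0.4384 0.0946 0.1608] o [ 3.141  0.    -2.613] w 0.0828 F [ 0.4 -0.7 -0. ] q7 1.92
lin [-0.4, 1.1, 109.1] rot [-0.0, 0.001, 0.001] | 109 mm 0 deg
[(618, [327.29, 200.56], [313, 189, 29, 25]), (442, [326.7, 276.26], [313, 267, 29, 18])]
[[0.41477953 0.08014234 0.056     ]
 [0.46654491 0.10994654 0.056     ]] [0.44066222 0.09504444 0.056     ] 0.05973227954570654 -2.619190712363968
```

>>> carry_out([
  {"grip": 0.9, "linear": [0, 0, 35], "delta_rot": [0, 0, 0]},
  {"grip": 0.9, "linear": [-0.5, 1, 65], "delta_rot": [0, 0, 0]},
  {"grip": 0.9, "linear": [-0.5, 1, 90], "delta_rot": [0, 0, 0]},
  {"grip": 0.9, "linear": [-0.5, 1, 104], "delta_rot": [0, 0, 0]},
  {"grip": 0.9, "linear": [-0.5, 1, 109], "delta_rot": [0, 0, 0]},
  {"grip": 0.55, "linear": [-0.5, 1, 109], "delta_rot": [0, 0, 0]},
  {"grip": 0.4, "linear": [-0.5, 1, 109], "delta_rot": [0, 0, 0]},
  {"grip": 0.4, "linear": [-0.5, 1, 109], "delta_rot": [0, 0, 0]},
  {"grip": 0.4, "linear": [-0.5, 1, 109], "delta_rot": [0, 0, 0]},
  {"grip": 0.4, "linear": [-0.5, 1, 109], "delta_rot": [0, 0, 0]},
], squeeze=20)

```text
t: 4.55
tcp_pos: [0.4393, 0.0951, 0.0519]
orientation: [3.142, 0.001, -2.615]
wrist_force: [0.4, 0.2, 3.4]
gripper_width: 0.0479
finger_force: 20.0
```

```bash
python3 -c "
from h import *
st();print(manip.sense()['finger_force']);go(.4391,.0951,.15,3.668);p=case(46,-78);go(*p,.16,2.7206);p=manip.sense()['tcp_pos']
w=case(46,-78);go(*w,.17,2.7206,base=[p[0],p[1],p[2],3.67])"
```

```text
t 4.55 p [0.4393 0.0951 0.0519] o [ 3.142e+00  1.000e-03 -2.615e+00] w 0.0479 F [0.4 0.2 3.4] q7 2.04
20.00219464302063
lin [0.0, 0.1, -98.1] rot [0.0, 0.001, -0.0] | 98 mm 0 deg
lin [101.9, -412.1, -108.2] rot [0.0, 0.001, 0.947] | 438 mm 54 deg
lin [102.8, -411.9, -118.1] rot [-0.0, -0.0, 0.949] | 441 mm 54 deg
```

>>> carry_out([
  {"grip": 0.4, "linear": [0, 0, -15], "delta_rot": [0, 0, 0]},
  {"grip": 0.4, "linear": [0, 0, -45], "delta_rot": [0, 0, 0]},
  {"grip": 0.4, "linear": [0, 0, -85], "delta_rot": [0, 0, 0]},
  {"grip": 0.4, "linear": [15, -40, -110], "delta_rot": [0, 0, 0.1]},
  {"grip": 0.4, "linear": [25, -84, -118], "delta_rot": [0, 0, 0.24]},
  {"grip": 0.4, "linear": [36, -128, -118], "delta_rot": [0, 0, 0.38]},
  {"grip": 0.4, "linear": [46, -172, -118], "delta_rot": [0, 0, 0.52]},
  {"grip": 0.4, "linear": [57, -216, -118], "delta_rot": [0, 0, 0.66]},
  {"grip": 0.4, "linear": [67, -260, -118], "delta_rot": [0, 0, 0.8]},
  {"grip": 0.4, "linear": [77, -300, -118], "delta_rot": [0, 0, 0.94]},
])

```text
t: 5.55
tcp_pos: [0.5233, -0.2052, 0.1696]
orientation: [3.141, 0.0, 2.722]
wrist_force: [0.7, 1.1, -2.4]
gripper_width: 0.048
finger_force: 20.0
```

```bash
python3 -c "
from h import *
st();print(manip.sense()['finger_force']);p=case(46,-78);go(*p,.12,2.7206)"
```

```text
t 5.55 p [ 0.5233 -0.2052  0.1696] o [3.141 0.    2.722] w 0.048 F [ 0.7  1.1 -2.4] q7 1.79
19.993502497673035
lin [-75.5, -83.8, 49.6] rot [0.0, 0.0, 0.001] | 123 mm 0 deg
```

>>> carry_out([
  {"grip": 0.4, "linear": [-25, -28, 5], "delta_rot": [0, 0, 0]},
  {"grip": 0.4, "linear": [-50, -56, 15], "delta_rot": [0, 0, 0]},
  {"grip": 0.4, "linear": [-68, -76, 30], "delta_rot": [0, 0, 0]},
  {"grip": 0.4, "linear": [-75.5, -83.8, 45], "delta_rot": [0, 0, 0]},
  {"grip": 0.4, "linear": [-75.5, -83.8, 50], "delta_rot": [0, 0, 0]},
  {"grip": 0.4, "linear": [-75.5, -83.8, 50], "delta_rot": [0, 0, 0]},
])

```text
t: 6.15
tcp_pos: [0.5578, -0.3086, 0.1182]
orientation: [3.141, -0.003, 2.728]
wrist_force: [-0.1, 0.5, -0.4]
gripper_width: 0.0484
finger_force: 20.0
```

```bash
python3 -c "
from h import *
st();p=case(46,-78);go(*p,.061,2.7206);f=grab('side');cv2.imwrite('pics/s2.png',cv2.resize(f['image'][260:420,310:520,::-1],(787,600)))"
```

```text
t 6.15 p [ 0.5578 -0.3086  0.1182] o [ 3.141e+00 -3.000e-03  2.728e+00] w 0.0484 F [-0.1  0.5 -0.4] q7 1.98
lin [-2.0, -3.5, 57.2] rot [0.001, -0.003, 0.008] | 57 mm 0 deg
```

View pics/s2.png

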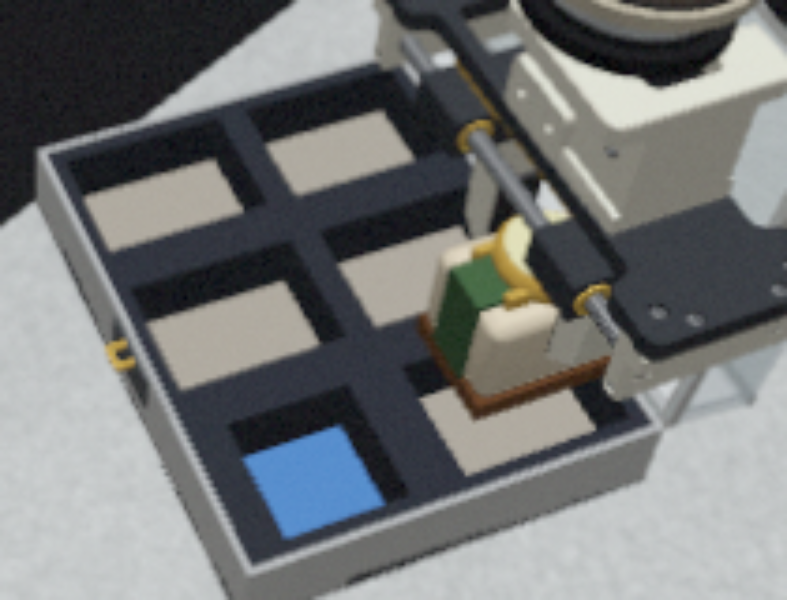

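The side view shows the watch upright over well 5, with its foot at about (480,400) in the crop. I'll correct the small lag, then lower it.

>>> carry_out([
  {"grip": 0.4, "linear": [-0.2, -0.5, 5], "delta_rot": [0, 0, 0]},
  {"grip": 0.4, "linear": [-0.2, -0.5, 10], "delta_rot": [0, 0, 0]},
  {"grip": 0.4, "linear": [-0.2, -0.5, 10], "delta_rot": [0, 0, 0]},
])

```text
t: 6.5
tcp_pos: [0.5584, -0.3098, 0.1091]
orientation: [3.141, -0.001, 2.729]
wrist_force: [0.0, 0.1, -1.6]
gripper_width: 0.0477
finger_force: 20.0
```

```bash
python3 -c "
from h import *
st();p=case(46,-78);go(*p,.061,2.7206)"
```

```text
t 6.5 p [ 0.5584 -0.3098  0.1091] o [ 3.141e+00 -1.000e-03  2.729e+00] w 0.0477 F [ 0.   0.1 -1.6] q7 1.99
lin [-0.8, -2.6, 48.1] rot [0.001, -0.001, 0.008] | 48 mm 0 deg
```

>>> carry_out([
  {"grip": 0.4, "linear": [-0.8, -2.6, 3], "delta_rot": [0, 0, 0.008]},
  {"grip": 0.4, "linear": [-0.8, -2.6, 8], "delta_rot": [0, 0, 0.008]},
  {"grip": 0.4, "linear": [-0.8, -2.6, 15], "delta_rot": [0, 0, 0.008]},
  {"grip": 0.4, "linear": [-0.8, -2.6, 20], "delta_rot": [0, 0, 0.008]},
  {"grip": 0.4, "linear": [-0.8, -2.6, 26], "delta_rot": [0, 0, 0.008]},
  {"grip": 0.4, "linear": [-0.8, -2.6, 32], "delta_rot": [0, 0, 0.008]},
  {"grip": 0.4, "linear": [-0.8, -2.6, 37], "delta_rot": [0, 0, 0.008]},
  {"grip": 0.4, "linear": [-0.8, -2.6, 41], "delta_rot": [0, 0, 0.008]},
  {"grip": 0.4, "linear": [-0.8, -2.6, 43], "delta_rot": [0, 0, 0.008]},
  {"grip": 0.4, "linear": [-0.8, -2.6, 43], "delta_rot": [0, 0, 0.008]},
])

```text
t: 7.5
tcp_pos: [0.5581, -0.3135, 0.0662]
orientation: [3.142, -0.0, 2.72]
wrist_force: [0.2, -0.8, -1.7]
gripper_width: 0.0481
finger_force: 20.0
```

```bash
python3 -c "
from h import *
st();p=case(46,-78);go(*p,.0601,2.7206)"
```

```text
t 7.5 p [ 0.5581 -0.3135  0.0662] o [ 3.142 -0.     2.72 ] w 0.0481 F [ 0.2 -0.8 -1.7] q7 2.01
lin [0.4, 0.9, 6.1] rot [0.0, -0.0, -0.001] | 6 mm 0 deg
```

>>> carry_out([
  {"grip": 0.4, "linear": [0, 0.9, 2], "delta_rot": [0, 0, 0]},
  {"grip": 0.4, "linear": [0, 0.9, 4], "delta_rot": [0, 0, 0]},
  {"grip": 0.4, "linear": [0, 0.9, 5.5], "delta_rot": [0, 0, 0]},
  {"grip": 0.4, "linear": [0, 0.9, 6.2], "delta_rot": [0, 0, 0]},
  {"grip": 0.4, "linear": [0, 0.9, 6.2], "delta_rot": [0, 0, 0]},
])

```text
t: 8.0
tcp_pos: [0.5586, -0.3127, 0.0602]
orientation: [3.142, -0.0, 2.72]
wrist_force: [0.6, 0.2, -2.0]
gripper_width: 0.0481
finger_force: 20.0
```

>>> carry_out([
  {"grip": 0.4, "linear": [0, 0, 0.5], "delta_rot": [0, 0, 0]},
  {"grip": 0.4, "linear": [0, 0, 0.8], "delta_rot": [0, 0, 0]},
  {"grip": 0.55, "linear": [0, 0, 0.8], "delta_rot": [0, 0, 0]},
  {"grip": 0.65, "linear": [0, 0, 0.8], "delta_rot": [0, 0, 0]},
  {"grip": 0.75, "linear": [0, 0, 0.8], "delta_rot": [0, 0, 0]},
  {"grip": 0.75, "linear": [0, 0, 0.8], "delta_rot": [0, 0, 0]},
  {"grip": 0.75, "linear": [0, 0, -25], "delta_rot": [0, 0, 0]},
  {"grip": 0.75, "linear": [0, 0, -60], "delta_rot": [0, 0, 0]},
  {"grip": 0.8, "linear": [0, 0, -105], "delta_rot": [0, 0, 0]},
  {"grip": 0.9, "linear": [0, 0, -140], "delta_rot": [0, 0, 0]},
])

```text
t: 9.0
tcp_pos: [0.5587, -0.3132, 0.2026]
orientation: [-3.141, 0.001, 2.719]
wrist_force: [0.1, 0.5, 0.2]
gripper_width: 0.0775
finger_force: 0.0
```

```bash
cat > m.py <<'E'
from h import *
def watches():
    t=grab('top')
    for k,c,n in(('w1','brown','brown'),('w3','navy','navy'),('w5','green','green')):
        m=mask(t,c,(75,125,515,350)); b=[x for x in blobs(m,50) if x[0]<160][:2]
        if len(b)<2: print(k,b);continue
        P=plane(t,[b[0][1],b[1][1]],.056);d=P[0]-P[1];print(k,P.mean(0).round(4),'len',round(np.linalg.norm(d),4),'yaw',round(np.arctan2(d[1],d[0]),3),[x[:2] for x in b])
watches(); st()
E
python3 m.py; python3 -c "
from h import *
go(.448,.210,.16,2.580)"
```

```text
w1 [0.549  0.3345 0.056 ] len 0.0603 yaw -2.965 [(94, [140.45, 254.81]), (76, [135.26, 222.72])]
w3 [0.4479 0.2099 0.056 ] len 0.0608 yaw -0.568 [(103, [213.77, 279.1]), (78, [195.94, 307.6])]
w5 [(114, [482.31, 244.08], [473, 238, 17, 12])]
t 9.05 p [ 0.5606 -0.315   0.2082] o [-3.141  0.009  2.719] w 0.0805 F [ 1.4 -2.6  4.6] q7 1.92
lin [318.4, 432.6, 45.3] rot [0.0, 0.009, 0.139] | 539 mm 8 deg
```

>>> carry_out([
  {"grip": 0.9, "linear": [318, 433, 20], "delta_rot": [0, 0, 0.14]},
  {"grip": 0.9, "linear": [318, 433, 20], "delta_rot": [0, 0, 0.14]},
  {"grip": 0.9, "linear": [318, 433, 20], "delta_rot": [0, 0, 0.14]},
  {"grip": 0.9, "linear": [318, 433, 20], "delta_rot": [0, 0, 0.14]},
  {"grip": 0.9, "linear": [318, 433, 45], "delta_rot": [0, 0, 0.14]},
  {"grip": 0.9, "linear": [318, 433, 45], "delta_rot": [0, 0, 0.14]},
  {"grip": 0.9, "linear": [318, 433, 45], "delta_rot": [0, 0, 0.14]},
  {"grip": 0.9, "linear": [318, 433, 45], "delta_rot": [0, 0, 0.14]},
  {"grip": 0.9, "linear": [318, 433, 45], "delta_rot": [0, 0, 0.14]},
  {"grip": 0.9, "linear": [318, 433, 45], "delta_rot": [0, 0, 0.14]},
])

```text
t: 10.05
tcp_pos: [0.4533, 0.1761, 0.1595]
orientation: [3.141, 0.0, 2.58]
wrist_force: [0.9, -0.1, -1.1]
gripper_width: 0.0826
finger_force: 0.0
```

>>> carry_out([
  {"grip": 0.9, "linear": [0, 0, 0], "delta_rot": [0, 0, 0]},
  {"grip": 0.9, "linear": [0, 0, 0], "delta_rot": [0, 0, 0]},
])

```text
t: 10.25
tcp_pos: [0.4535, 0.1752, 0.1593]
orientation: [-3.141, 0.0, 2.583]
wrist_force: [-0.0, -0.4, 0.5]
gripper_width: 0.0824
finger_force: 0.0
```

```bash
python3 -c "
from h import *
st();go(.4475,.210,.052,2.576)"
```

```text
t 10.25 p [0.4535 0.1752 0.1593] o [-3.141  0.     2.583] w 0.0824 F [-0.  -0.4  0.5] q7 0.88
lin [23.6, 26.4, 107.3] rot [-0.001, 0.0, 0.007] | 113 mm 0 deg
```

>>> carry_out([
  {"grip": 0.9, "linear": [23.6, 26.4, 5], "delta_rot": [0, 0, 0.007]},
  {"grip": 0.9, "linear": [23.6, 26.4, 20], "delta_rot": [0, 0, 0.007]},
  {"grip": 0.9, "linear": [23.6, 26.4, 55], "delta_rot": [0, 0, 0.007]},
  {"grip": 0.9, "linear": [23.6, 26.4, 85], "delta_rot": [0, 0, 0.007]},
  {"grip": 0.9, "linear": [23.6, 26.4, 103], "delta_rot": [0, 0, 0.007]},
  {"grip": 0.9, "linear": [23.6, 26.4, 107.3], "delta_rot": [0, 0, 0.007]},
  {"grip": 0.55, "linear": [23.6, 26.4, 107.3], "delta_rot": [0, 0, 0.007]},
  {"grip": 0.4, "linear": [23.6, 26.4, 107.3], "delta_rot": [0, 0, 0.007]},
  {"grip": 0.4, "linear": [23.6, 26.4, 107.3], "delta_rot": [0, 0, 0.007]},
  {"grip": 0.4, "linear": [23.6, 26.4, 107.3], "delta_rot": [0, 0, 0.007]},
], squeeze=20)

```text
t: 11.25
tcp_pos: [0.4486, 0.2093, 0.0532]
orientation: [3.14, 0.001, 2.573]
wrist_force: [-1.0, 0.0, -0.2]
gripper_width: 0.0553
finger_force: 0.0
```

```bash
python3 -c "
from h import *
st();print(manip.sense()['finger_force']);p=case(46,78);go(*p,.17,2.7206)"
```

```text
t 11.25 p [0.4486 0.2093 0.0532] o [3.140e+00 1.000e-03 2.573e+00] w 0.0553 F [-1.   0.  -0.2] q7 0.96
0.0
lin [-350.4, -226.2, -117.0] rot [0.002, 0.001, -0.148] | 433 mm 8 deg
```

>>> carry_out([
  {"grip": 0.4, "linear": [0.5, -0.5, 1], "delta_rot": [0, 0, 0]},
  {"grip": 0.4, "linear": [0.5, -0.5, 1], "delta_rot": [0, 0, 0]},
  {"grip": 0.4, "linear": [0.5, -0.5, 1], "delta_rot": [0, 0, 0]},
  {"grip": 0.4, "linear": [0.5, -0.5, 1], "delta_rot": [0, 0, 0]},
])

```text
t: 11.65
tcp_pos: [0.448, 0.2093, 0.0521]
orientation: [3.14, 0.001, 2.573]
wrist_force: [-0.6, -0.3, 7.9]
gripper_width: 0.0475
finger_force: 20.0
```

>>> carry_out([
  {"grip": 0.4, "linear": [0, 0, -12], "delta_rot": [0, 0, 0]},
  {"grip": 0.4, "linear": [0, 0, -40], "delta_rot": [0, 0, 0]},
  {"grip": 0.4, "linear": [0, 0, -75], "delta_rot": [0, 0, 0]},
  {"grip": 0.4, "linear": [-25, -16, -105], "delta_rot": [0, 0, -0.02]},
  {"grip": 0.4, "linear": [-60, -39, -118], "delta_rot": [0, 0, -0.06]},
  {"grip": 0.4, "linear": [-98, -63, -118], "delta_rot": [0, 0, -0.1]},
  {"grip": 0.4, "linear": [-136, -88, -118], "delta_rot": [0, 0, -0.148]},
  {"grip": 0.4, "linear": [-174, -112, -118], "delta_rot": [0, 0, -0.148]},
  {"grip": 0.4, "linear": [-212, -137, -118], "delta_rot": [0, 0, -0.148]},
  {"grip": 0.4, "linear": [-250, -161, -118], "delta_rot": [0, 0, -0.148]},
])

```text
t: 12.65
tcp_pos: [0.5714, -0.0632, 0.1701]
orientation: [3.141, -0.0, 2.721]
wrist_force: [1.4, -0.3, 0.0]
gripper_width: 0.0477
finger_force: 20.0
```

```bash
python3 -c "
from h import *
st();print(manip.sense()['finger_force']);p=case(46,78);go(*p,.11,2.7206)"
```

```text
t 12.65 p [ 0.5714 -0.0632  0.1701] o [ 3.141 -0.     2.721] w 0.0477 F [ 1.4 -0.3  0. ] q7 1.53
19.99092400074005
lin [-89.7, -77.0, 60.1] rot [0.0, -0.0, 0.0] | 133 mm 0 deg
```

>>> carry_out([
  {"grip": 0.4, "linear": [-28, -24, 5], "delta_rot": [0, 0, 0]},
  {"grip": 0.4, "linear": [-56, -48, 20], "delta_rot": [0, 0, 0]},
  {"grip": 0.4, "linear": [-78, -67, 40], "delta_rot": [0, 0, 0]},
  {"grip": 0.4, "linear": [-89.7, -77, 52], "delta_rot": [0, 0, 0]},
  {"grip": 0.4, "linear": [-89.7, -77, 60], "delta_rot": [0, 0, 0]},
  {"grip": 0.4, "linear": [-89.7, -77, 60], "delta_rot": [0, 0, 0]},
  {"grip": 0.4, "linear": [-89.7, -77, 60], "delta_rot": [0, 0, 0]},
])

```text
t: 13.35
tcp_pos: [0.6216, -0.1669, 0.1098]
orientation: [3.141, -0.001, 2.722]
wrist_force: [0.5, 0.1, -1.5]
gripper_width: 0.0479
finger_force: 20.0
```

```bash
python3 -c "
from h import *
st();p=case(46,78);go(*p,.0603,2.7206)"
```

```text
t 13.35 p [ 0.6216 -0.1669  0.1098] o [ 3.141e+00 -1.000e-03  2.722e+00] w 0.0479 F [ 0.5  0.1 -1.5] q7 1.73
lin [-1.6, -2.9, 49.5] rot [0.001, -0.001, 0.001] | 50 mm 0 deg
```

>>> carry_out([
  {"grip": 0.4, "linear": [-1.4, -2.4, 3], "delta_rot": [0, 0, 0]},
  {"grip": 0.4, "linear": [-1.4, -2.4, 8], "delta_rot": [0, 0, 0]},
  {"grip": 0.4, "linear": [-1.4, -2.4, 13], "delta_rot": [0, 0, 0]},
  {"grip": 0.4, "linear": [-1.4, -2.4, 18], "delta_rot": [0, 0, 0]},
  {"grip": 0.4, "linear": [-1.4, -2.4, 24], "delta_rot": [0, 0, 0]},
  {"grip": 0.4, "linear": [-1.4, -2.4, 30], "delta_rot": [0, 0, 0]},
  {"grip": 0.4, "linear": [-1.4, -2.4, 36], "delta_rot": [0, 0, 0]},
  {"grip": 0.4, "linear": [-1.4, -2.4, 41], "delta_rot": [0, 0, 0]},
  {"grip": 0.4, "linear": [-1.4, -2.4, 43], "delta_rot": [0, 0, 0]},
  {"grip": 0.4, "linear": [-1.4, -2.4, 44], "delta_rot": [0, 0, 0]},
])

```text
t: 14.35
tcp_pos: [0.6219, -0.1711, 0.0651]
orientation: [-3.142, -0.0, 2.721]
wrist_force: [0.3, 0.2, -1.0]
gripper_width: 0.0479
finger_force: 20.0
```

```bash
python3 -c "
from h import *
st();p=case(46,78);go(*p,.0603,2.7206)"
```

```text
t 14.35 p [ 0.6219 -0.1711  0.0651] o [-3.142 -0.     2.721] w 0.0479 F [ 0.3  0.2 -1. ] q7 1.77
lin [0.5, 0.9, 4.8] rot [-0.0, -0.0, 0.0] | 5 mm 0 deg
```

>>> carry_out([
  {"grip": 0.4, "linear": [0.4, 0.9, 2], "delta_rot": [0, 0, 0]},
  {"grip": 0.4, "linear": [0.4, 0.9, 4], "delta_rot": [0, 0, 0]},
  {"grip": 0.4, "linear": [0.4, 0.9, 5], "delta_rot": [0, 0, 0]},
  {"grip": 0.4, "linear": [0.4, 0.9, 5.3], "delta_rot": [0, 0, 0]},
  {"grip": 0.4, "linear": [0.4, 0.9, 5.3], "delta_rot": [0, 0, 0]},
])

```text
t: 14.85
tcp_pos: [0.622, -0.17, 0.0602]
orientation: [3.141, -0.0, 2.721]
wrist_force: [-0.6, 0.8, 1.2]
gripper_width: 0.0479
finger_force: 20.0
```

>>> carry_out([
  {"grip": 0.55, "linear": [0, 0, 0], "delta_rot": [0, 0, 0]},
  {"grip": 0.65, "linear": [0, 0, 0], "delta_rot": [0, 0, 0]},
  {"grip": 0.75, "linear": [0, 0, 0], "delta_rot": [0, 0, 0]},
  {"grip": 0.75, "linear": [0, 0, 0], "delta_rot": [0, 0, 0]},
  {"grip": 0.75, "linear": [0, 0, -25], "delta_rot": [0, 0, 0]},
  {"grip": 0.75, "linear": [0, 0, -60], "delta_rot": [0, 0, 0]},
  {"grip": 0.8, "linear": [0, 0, -105], "delta_rot": [0, 0, 0]},
  {"grip": 0.9, "linear": [0, 0, -130], "delta_rot": [0, 0, 0]},
  {"grip": 0.9, "linear": [0, 0, -130], "delta_rot": [0, 0, 0]},
])

```text
t: 15.75
tcp_pos: [0.624, -0.1712, 0.1943]
orientation: [3.14, 0.007, 2.72]
wrist_force: [0.2, -0.4, 0.6]
gripper_width: 0.0815
finger_force: 0.0
```

```bash
python3 m.py; python3 -c "
from h import *
go(.549,.3345,.17,3.32)"
```

```text
w1 [0.549  0.3345 0.056 ] len 0.0604 yaw -2.967 [(93, [140.41, 254.85]), (76, [135.26, 222.72])]
w3 [(70, [403.04, 210.64], [398, 205, 11, 12])]
w5 []
t 15.8 p [ 0.623  -0.1706  0.1919] o [3.141 0.004 2.721] w 0.0825 F [ 0.1 -0.5 -0.9] q7 1.68
lin [274.0, 430.7, 21.4] rot [-0.0, 0.004, -0.599] | 511 mm 34 deg
```

>>> carry_out([
  {"grip": 0.9, "linear": [274, 431, 2], "delta_rot": [0, 0, -0.6]},
  {"grip": 0.9, "linear": [274, 431, 2], "delta_rot": [0, 0, -0.6]},
  {"grip": 0.9, "linear": [274, 431, 2], "delta_rot": [0, 0, -0.6]},
  {"grip": 0.9, "linear": [274, 431, 2], "delta_rot": [0, 0, -0.6]},
  {"grip": 0.9, "linear": [274, 431, 2], "delta_rot": [0, 0, -0.6]},
  {"grip": 0.9, "linear": [274, 431, 2], "delta_rot": [0, 0, -0.6]},
  {"grip": 0.9, "linear": [274, 431, 2], "delta_rot": [0, 0, -0.6]},
  {"grip": 0.9, "linear": [274, 431, 2], "delta_rot": [0, 0, -0.6]},
  {"grip": 0.9, "linear": [274, 431, 2], "delta_rot": [0, 0, -0.6]},
  {"grip": 0.9, "linear": [274, 431, 2], "delta_rot": [0, 0, -0.6]},
])

```text
t: 16.8
tcp_pos: [0.5482, 0.3264, 0.1866]
orientation: [-3.141, -0.002, -2.962]
wrist_force: [0.8, 0.6, 0.1]
gripper_width: 0.0827
finger_force: 0.0
```

>>> carry_out([
  {"grip": 0.9, "linear": [0, 0, 0], "delta_rot": [0, 0, 0]},
  {"grip": 0.9, "linear": [0, 0, 0], "delta_rot": [0, 0, 0]},
])

```text
t: 17.0
tcp_pos: [0.5481, 0.3259, 0.1863]
orientation: [-3.14, -0.002, -2.959]
wrist_force: [1.4, -0.6, -0.5]
gripper_width: 0.0827
finger_force: 0.0
```

```bash
python3 -c "
from h import *
st();f=grab('wrist')
b=blobs(mask(f,'brown'),30)[:4];print(b)
P=plane(f,[x[1] for x in b[:2]],.056);d=P[0]-P[1];print(P.mean(0),np.linalg.norm(d),np.arctan2(d[1],d[0]))
go(.5487,.3345,.052,3.3195)"
```

```text
t 17.0 p [0.5481 0.3259 0.1863] o [-3.140e+00 -2.000e-03 -2.959e+00] w 0.0827 F [ 1.4 -0.6 -0.5] q7 1.38
[(524, [337.1, 197.94], [325, 188, 26, 22]), (386, [335.95, 266.77], [323, 258, 27, 17])]
[0.55054332 0.33380732 0.056     ] 0.05935777417352374 -2.9672728106105595
lin [-1.8, 10.8, 134.7] rot [-0.002, -0.002, 0.002] | 135 mm 0 deg
```

```bash
python3 -c "
from h import *
st();go(.5487,.3345,.052,3.3195)"
```

```text
t 17.05 p [0.549  0.3238 0.1867] o [-3.140e+00 -2.000e-03 -2.962e+00] w 0.0828 F [-0.1 -1.4 -0.3] q7 1.38
lin [-1.8, 10.8, 134.7] rot [-0.002, -0.002, 0.002] | 135 mm 0 deg
```

>>> carry_out([
  {"grip": 0.9, "linear": [-1.5, 9.6, 30], "delta_rot": [0, 0, 0]},
  {"grip": 0.9, "linear": [-1.5, 9.6, 70], "delta_rot": [0, 0, 0]},
  {"grip": 0.9, "linear": [-1.5, 9.6, 70], "delta_rot": [0, 0, 0]},
  {"grip": 0.9, "linear": [-1.5, 9.6, 70], "delta_rot": [0, 0, 0]},
])

```text
t: 17.45
tcp_pos: [0.5497, 0.3322, 0.1182]
orientation: [-3.14, -0.001, -2.965]
wrist_force: [1.5, -0.6, 1.2]
gripper_width: 0.0828
finger_force: 0.0
```

```bash
python3 -c "
from h import *
st();go(.549,.3344,.052,3.3185)"
```

```text
t 17.45 p [0.5497 0.3322 0.1182] o [-3.140e+00 -1.000e-03 -2.965e+00] w 0.0828 F [ 1.5 -0.6  1.2] q7 1.4
lin [0.2, 2.4, 66.2] rot [-0.002, -0.001, -0.0] | 66 mm 0 deg
```

>>> carry_out([
  {"grip": 0.9, "linear": [0, 1.8, 30], "delta_rot": [0, 0, 0]},
  {"grip": 0.9, "linear": [0, 1.8, 50], "delta_rot": [0, 0, 0]},
  {"grip": 0.9, "linear": [0, 1.8, 62], "delta_rot": [0, 0, 0]},
  {"grip": 0.9, "linear": [0, 1.8, 66], "delta_rot": [0, 0, 0]},
  {"grip": 0.55, "linear": [0, 1.8, 66], "delta_rot": [0, 0, 0]},
  {"grip": 0.4, "linear": [0, 1.8, 66], "delta_rot": [0, 0, 0]},
  {"grip": 0.4, "linear": [0, 1.8, 66], "delta_rot": [0, 0, 0]},
  {"grip": 0.4, "linear": [0, 1.8, 66], "delta_rot": [0, 0, 0]},
  {"grip": 0.4, "linear": [0, 1.8, 66], "delta_rot": [0, 0, 0]},
  {"grip": 0.4, "linear": [0, 1.8, 66], "delta_rot": [0, 0, 0]},
], squeeze=20)

```text
t: 18.45
tcp_pos: [0.5493, 0.3361, 0.0526]
orientation: [3.141, 0.001, -2.963]
wrist_force: [-0.6, -0.7, 4.3]
gripper_width: 0.0477
finger_force: 20.0
```

```bash
python3 -c "
from h import *
st();print(manip.sense()['finger_force']);p=case(-46,0);go(*p,.17,2.7206)"
```

```text
t 18.45 p [0.5493 0.3361 0.0526] o [ 3.141e+00  1.000e-03 -2.963e+00] w 0.0477 F [-0.6 -0.7  4.3] q7 1.43
20.000368058681488
lin [138.6, -523.5, -117.6] rot [0.0, 0.0, 0.6] | 554 mm 34 deg
```

>>> carry_out([
  {"grip": 0.4, "linear": [0, 0, -12], "delta_rot": [0, 0, 0]},
  {"grip": 0.4, "linear": [0, 0, -40], "delta_rot": [0, 0, 0]},
  {"grip": 0.4, "linear": [0, 0, -75], "delta_rot": [0, 0, 0]},
  {"grip": 0.4, "linear": [6, -25, -105], "delta_rot": [0, 0, 0.03]},
  {"grip": 0.4, "linear": [16, -60, -118], "delta_rot": [0, 0, 0.07]},
  {"grip": 0.4, "linear": [27, -102, -118], "delta_rot": [0, 0, 0.12]},
  {"grip": 0.4, "linear": [39, -146, -118], "delta_rot": [0, 0, 0.17]},
  {"grip": 0.4, "linear": [50, -190, -118], "delta_rot": [0, 0, 0.22]},
  {"grip": 0.4, "linear": [62, -234, -118], "delta_rot": [0, 0, 0.27]},
  {"grip": 0.4, "linear": [74, -278, -118], "delta_rot": [0, 0, 0.32]},
])

```text
t: 19.45
tcp_pos: [0.5253, 0.0477, 0.1708]
orientation: [3.141, 0.0, 2.999]
wrist_force: [0.6, 0.1, -1.6]
gripper_width: 0.0476
finger_force: 20.0
```

```bash
python3 -c "
from h import *
st();print(manip.sense()['finger_force']);p=case(-46,0);go(*p,.12,2.7206)"
```

```text
t 19.45 p [0.5253 0.0477 0.1708] o [3.141 0.    2.999] w 0.0476 F [ 0.6  0.1 -1.6] q7 1.53
19.99973952770233
lin [-16.7, -251.6, 50.7] rot [0.001, 0.0, 0.278] | 257 mm 16 deg
```

>>> carry_out([
  {"grip": 0.4, "linear": [-3, -40, 0], "delta_rot": [0, 0, 0.05]},
  {"grip": 0.4, "linear": [-6, -80, 0], "delta_rot": [0, 0, 0.1]},
  {"grip": 0.4, "linear": [-8, -120, 0], "delta_rot": [0, 0, 0.16]},
  {"grip": 0.4, "linear": [-11, -160, 10], "delta_rot": [0, 0, 0.22]},
  {"grip": 0.4, "linear": [-14, -200, 20], "delta_rot": [0, 0, 0.278]},
  {"grip": 0.4, "linear": [-16, -235, 35], "delta_rot": [0, 0, 0.278]},
  {"grip": 0.4, "linear": [-16.7, -252, 50], "delta_rot": [0, 0, 0.278]},
  {"grip": 0.4, "linear": [-16.7, -253, 58], "delta_rot": [0, 0, 0.278]},
  {"grip": 0.4, "linear": [-16.7, -253, 60], "delta_rot": [0, 0, 0.278]},
  {"grip": 0.4, "linear": [-16.7, -253, 60], "delta_rot": [0, 0, 0.278]},
])

```text
t: 20.45
tcp_pos: [0.507, -0.2021, 0.1102]
orientation: [3.141, -0.001, 2.724]
wrist_force: [0.5, 0.6, -0.7]
gripper_width: 0.0478
finger_force: 20.0
```

```bash
python3 -c "
from h import *
st();p=case(-46,0);go(*p,.0607,2.7206)"
```

```text
t 20.45 p [ 0.507  -0.2021  0.1102] o [ 3.141e+00 -1.000e-03  2.724e+00] w 0.0478 F [ 0.5  0.6 -0.7] q7 1.85
lin [0.2, -1.9, 49.5] rot [0.001, -0.001, 0.004] | 50 mm 0 deg
```

>>> carry_out([
  {"grip": 0.4, "linear": [0.2, -1.8, 3], "delta_rot": [0, 0, 0.003]},
  {"grip": 0.4, "linear": [0.2, -1.8, 8], "delta_rot": [0, 0, 0.003]},
  {"grip": 0.4, "linear": [0.2, -1.8, 13], "delta_rot": [0, 0, 0.003]},
  {"grip": 0.4, "linear": [0.2, -1.8, 18], "delta_rot": [0, 0, 0.003]},
  {"grip": 0.4, "linear": [0.2, -1.8, 24], "delta_rot": [0, 0, 0.003]},
  {"grip": 0.4, "linear": [0.2, -1.8, 30], "delta_rot": [0, 0, 0.003]},
  {"grip": 0.4, "linear": [0.2, -1.8, 36], "delta_rot": [0, 0, 0.003]},
  {"grip": 0.4, "linear": [0.2, -1.8, 41], "delta_rot": [0, 0, 0.003]},
  {"grip": 0.4, "linear": [0.2, -1.8, 43], "delta_rot": [0, 0, 0.003]},
  {"grip": 0.4, "linear": [0.2, -1.8, 44], "delta_rot": [0, 0, 0.003]},
])

```text
t: 21.45
tcp_pos: [0.5057, -0.2051, 0.0658]
orientation: [-3.142, -0.0, 2.72]
wrist_force: [0.6, 0.4, -0.4]
gripper_width: 0.0482
finger_force: 20.0
```

```bash
python3 -c "
from h import *
st();p=case(-46,0);go(*p,.0607,2.7206)"
```

```text
t 21.45 p [ 0.5057 -0.2051  0.0658] o [-3.142 -0.     2.72 ] w 0.0482 F [ 0.6  0.4 -0.4] q7 1.9
lin [0.3, 1.4, 5.1] rot [-0.0, -0.0, -0.001] | 5 mm 0 deg
```

>>> carry_out([
  {"grip": 0.4, "linear": [0.3, 1.3, 2], "delta_rot": [0, 0, 0]},
  {"grip": 0.4, "linear": [0.3, 1.3, 4], "delta_rot": [0, 0, 0]},
  {"grip": 0.4, "linear": [0.3, 1.3, 5], "delta_rot": [0, 0, 0]},
  {"grip": 0.4, "linear": [0.3, 1.3, 5.4], "delta_rot": [0, 0, 0]},
  {"grip": 0.4, "linear": [0.3, 1.3, 5.4], "delta_rot": [0, 0, 0]},
])

```text
t: 21.95
tcp_pos: [0.5061, -0.2038, 0.0607]
orientation: [3.142, 0.0, 2.72]
wrist_force: [-0.3, -1.1, -0.8]
gripper_width: 0.0478
finger_force: 20.0
```

>>> carry_out([
  {"grip": 0.55, "linear": [0, 0, 0], "delta_rot": [0, 0, 0]},
  {"grip": 0.65, "linear": [0, 0, 0], "delta_rot": [0, 0, 0]},
  {"grip": 0.75, "linear": [0, 0, 0], "delta_rot": [0, 0, 0]},
  {"grip": 0.75, "linear": [0, 0, 0], "delta_rot": [0, 0, 0]},
  {"grip": 0.75, "linear": [0, 0, -25], "delta_rot": [0, 0, 0]},
  {"grip": 0.75, "linear": [0, 0, -60], "delta_rot": [0, 0, 0]},
  {"grip": 0.8, "linear": [0, 0, -105], "delta_rot": [0, 0, 0]},
  {"grip": 0.9, "linear": [0, 0, -130], "delta_rot": [0, 0, 0]},
  {"grip": 0.9, "linear": [0, 0, -130], "delta_rot": [0, 0, 0]},
])

```text
t: 22.85
tcp_pos: [0.5079, -0.2048, 0.1942]
orientation: [3.14, 0.006, 2.72]
wrist_force: [0.8, -0.2, -0.1]
gripper_width: 0.0817
finger_force: 0.0
```

Run:
```python
from h import *
t=grab('top','t3'); e=ell(t,(75,270,170,350),(100,80,150),(118,255,255));print(e,plane(t,e[0],.057))
st()
for psi in (CY+np.pi/2,2.0): go(.4316,.3355,.17,psi)
```

```text
(array([136.77108002, 302.63130188]), (24.91462516784668, 25.783199310302734), 476.0) [[0.43205034 0.33515634 0.057     ]]
t 22.9 p [ 0.507  -0.204   0.1923] o [3.14e+00 3.00e-03 2.72e+00] w 0.0819 F [-0.  -0.6 -1. ] q7 1.77
lin [289.7, 461.4, 21.8] rot [0.004, 0.002, 1.57] | 545 mm 90 deg
lin [289.7, 461.4, 21.8] rot [0.002, 0.003, 0.72] | 545 mm 41 deg
```

View pics/t3.png

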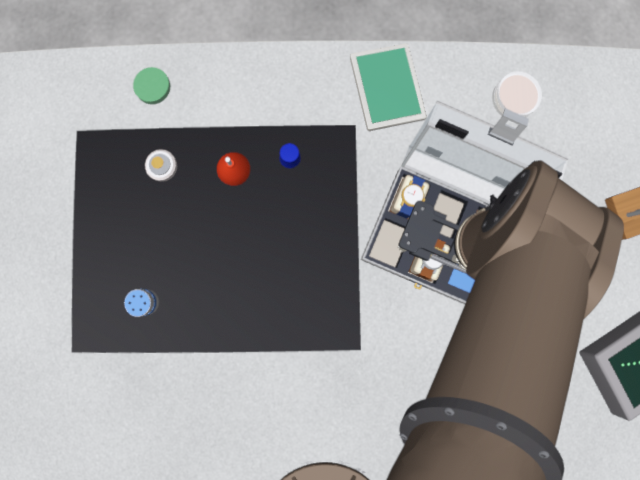

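The top view shows all three watches in the case, with the bench clear except for the tin at (137,303). Now the tin.

>>> carry_out([
  {"grip": 0.9, "linear": [290, 461, 2], "delta_rot": [0, 0, 0.82]},
  {"grip": 0.9, "linear": [290, 461, 2], "delta_rot": [0, 0, 0.82]},
  {"grip": 0.9, "linear": [290, 461, 2], "delta_rot": [0, 0, 0.82]},
  {"grip": 0.9, "linear": [290, 461, 20], "delta_rot": [0, 0, 0.82]},
  {"grip": 0.9, "linear": [290, 461, 20], "delta_rot": [0, 0, 0.82]},
  {"grip": 0.9, "linear": [290, 461, 20], "delta_rot": [0, 0, 0.82]},
  {"grip": 0.9, "linear": [290, 461, 20], "delta_rot": [0, 0, 0.82]},
  {"grip": 0.9, "linear": [290, 461, 20], "delta_rot": [0, 0, 0.82]},
  {"grip": 0.9, "linear": [290, 461, 20], "delta_rot": [0, 0, 0.82]},
  {"grip": 0.9, "linear": [290, 461, 20], "delta_rot": [0, 0, 0.82]},
])

```text
t: 23.9
tcp_pos: [0.4375, 0.2773, 0.1725]
orientation: [-3.14, 0.001, 1.9]
wrist_force: [1.3, 0.6, -0.7]
gripper_width: 0.0828
finger_force: 0.0
```

```bash
python3 -c "
from h import *
st();go(.4317,.3355,.12,1.9)"
```

```text
t 23.9 p [0.4375 0.2773 0.1725] o [-3.14e+00  1.00e-03  1.90e+00] w 0.0828 F [ 1.3  0.6 -0.7] q7 0.13
lin [57.0, 13.5, 52.4] rot [-0.001, 0.001, -0.0] | 79 mm 0 deg
```

>>> carry_out([
  {"grip": 0.9, "linear": [40, 9, 10], "delta_rot": [0, 0, 0]},
  {"grip": 0.9, "linear": [56, 13, 30], "delta_rot": [0, 0, 0]},
  {"grip": 0.9, "linear": [57, 13.5, 50], "delta_rot": [0, 0, 0]},
  {"grip": 0.9, "linear": [57, 13.5, 52], "delta_rot": [0, 0, 0]},
  {"grip": 0.9, "linear": [57, 13.5, 52], "delta_rot": [0, 0, 0]},
])

```text
t: 24.4
tcp_pos: [0.4328, 0.3326, 0.1208]
orientation: [-3.14, 0.002, 1.899]
wrist_force: [0.7, -0.4, 0.0]
gripper_width: 0.0828
finger_force: 0.0
```

```bash
python3 -c "
from h import *
st();go(.4317,.3355,.052,1.9)"
```

```text
t 24.4 p [0.4328 0.3326 0.1208] o [-3.140e+00  2.000e-03  1.899e+00] w 0.0828 F [ 0.7 -0.4  0. ] q7 0.11
lin [3.2, 0.0, 68.8] rot [-0.002, 0.002, -0.001] | 69 mm 0 deg
```

>>> carry_out([
  {"grip": 0.9, "linear": [2.5, 0, 35], "delta_rot": [0, 0, 0]},
  {"grip": 0.9, "linear": [2.5, 0, 55], "delta_rot": [0, 0, 0]},
  {"grip": 0.9, "linear": [2.5, 0, 66], "delta_rot": [0, 0, 0]},
  {"grip": 0.9, "linear": [2.5, 0, 69], "delta_rot": [0, 0, 0]},
  {"grip": 0.55, "linear": [2.5, 0, 69], "delta_rot": [0, 0, 0]},
  {"grip": 0.45, "linear": [2.5, 0, 69], "delta_rot": [0, 0, 0]},
  {"grip": 0.45, "linear": [2.5, 0, 69], "delta_rot": [0, 0, 0]},
  {"grip": 0.45, "linear": [2.5, 0, 69], "delta_rot": [0, 0, 0]},
  {"grip": 0.45, "linear": [2.5, 0, 69], "delta_rot": [0, 0, 0]},
  {"grip": 0.45, "linear": [2.5, 0, 69], "delta_rot": [0, 0, 0]},
], squeeze=20)

```text
t: 25.4
tcp_pos: [0.4325, 0.3364, 0.0531]
orientation: [3.141, -0.001, 1.9]
wrist_force: [-0.7, -0.4, 5.9]
gripper_width: 0.0494
finger_force: 20.0
```

```bash
python3 -c "
from h import *
st();print(manip.sense()['finger_force']);p=case(-46,-78);go(*p,.17,CY+np.pi/2)"
```

```text
t 25.4 p [0.4325 0.3364 0.0531] o [ 3.141e+00 -1.000e-03  1.900e+00] w 0.0494 F [-0.7 -0.4  5.9] q7 0.19
20.000480711460114
lin [-591.9, -158.1, -117.3] rot [0.0, -0.001, 0.75] | 624 mm 43 deg
```

>>> carry_out([
  {"grip": 0.45, "linear": [0, 0, -12], "delta_rot": [0, 0, 0]},
  {"grip": 0.45, "linear": [0, 0, -40], "delta_rot": [0, 0, 0]},
  {"grip": 0.45, "linear": [0, 0, -75], "delta_rot": [0, 0, 0]},
  {"grip": 0.45, "linear": [-24, -6, -105], "delta_rot": [0, 0, 0.03]},
  {"grip": 0.45, "linear": [-58, -16, -118], "delta_rot": [0, 0, 0.08]},
  {"grip": 0.45, "linear": [-100, -27, -118], "delta_rot": [0, 0, 0.15]},
  {"grip": 0.45, "linear": [-145, -39, -118], "delta_rot": [0, 0, 0.22]},
  {"grip": 0.45, "linear": [-190, -51, -118], "delta_rot": [0, 0, 0.29]},
  {"grip": 0.45, "linear": [-235, -63, -118], "delta_rot": [0, 0, 0.36]},
  {"grip": 0.45, "linear": [-280, -75, -118], "delta_rot": [0, 0, 0.43]},
])

```text
t: 26.4
tcp_pos: [0.4515, 0.0452, 0.1712]
orientation: [3.141, -0.001, 1.467]
wrist_force: [1.4, 0.8, -1.9]
gripper_width: 0.0495
finger_force: 20.0
```

```bash
python3 -c "
from h import *
st();print(manip.sense()['finger_force']);p=case(-46,-78);go(*p,.12,CY+np.pi/2)"
```

```text
t 26.4 p [0.4515 0.0452 0.1712] o [ 3.141e+00 -1.000e-03  1.467e+00] w 0.0495 F [ 1.4  0.8 -1.9] q7 0.19
19.999079704284668
lin [-316.0, 55.6, 51.0] rot [0.0, -0.001, 0.317] | 325 mm 18 deg
```

>>> carry_out([
  {"grip": 0.45, "linear": [-42, 7, 0], "delta_rot": [0, 0, 0.05]},
  {"grip": 0.45, "linear": [-84, 14, 0], "delta_rot": [0, 0, 0.1]},
  {"grip": 0.45, "linear": [-126, 21, 0], "delta_rot": [0, 0, 0.16]},
  {"grip": 0.45, "linear": [-170, 29, 0], "delta_rot": [0, 0, 0.22]},
  {"grip": 0.45, "linear": [-214, 37, 0], "delta_rot": [0, 0, 0.28]},
  {"grip": 0.45, "linear": [-256, 45, 0], "delta_rot": [0, 0, 0.317]},
  {"grip": 0.45, "linear": [-292, 51, 10], "delta_rot": [0, 0, 0.317]},
  {"grip": 0.45, "linear": [-312, 55, 30], "delta_rot": [0, 0, 0.317]},
  {"grip": 0.45, "linear": [-316, 55.6, 48], "delta_rot": [0, 0, 0.317]},
  {"grip": 0.45, "linear": [-316, 55.6, 54], "delta_rot": [0, 0, 0.317]},
])

```text
t: 27.4
tcp_pos: [0.4741, -0.2738, 0.1157]
orientation: [-3.14, 0.0, 1.15]
wrist_force: [-0.3, -0.2, -0.8]
gripper_width: 0.0493
finger_force: 20.0
```

>>> carry_out([
  {"grip": 0.45, "linear": [0, 0, 4], "delta_rot": [0, 0, 0]},
  {"grip": 0.45, "linear": [0, 0, 6], "delta_rot": [0, 0, 0]},
  {"grip": 0.45, "linear": [0, 0, 6], "delta_rot": [0, 0, 0]},
])

```text
t: 27.7
tcp_pos: [0.4757, -0.2724, 0.1111]
orientation: [3.141, -0.0, 1.154]
wrist_force: [0.7, 0.3, -0.5]
gripper_width: 0.0495
finger_force: 20.0
```

```bash
python3 -c "
from h import *
st();p=case(-46,-78);go(*p,.0612,CY+np.pi/2)
f=grab('side');cv2.imwrite('pics/s4.png',cv2.resize(f['image'][260:430,300:530,::-1],(800,591)))"
```

```text
t 27.7 p [ 0.4757 -0.2724  0.1111] o [ 3.141 -0.     1.154] w 0.0495 F [ 0.7  0.3 -0.5] q7 0.64
lin [-3.0, -0.4, 49.9] rot [0.0, -0.0, 0.004] | 50 mm 0 deg
```

View pics/s4.png

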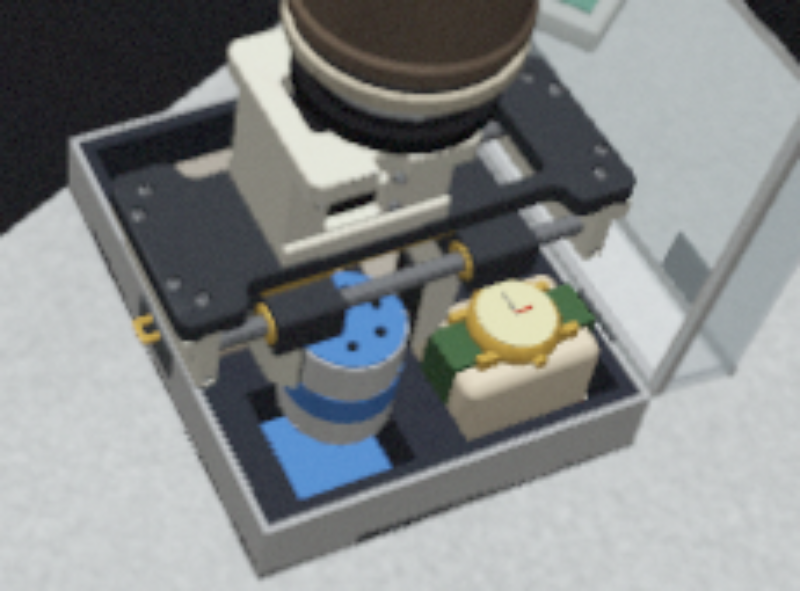

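The side view shows the tin over its blue well, around (330,460) in the crop. The green watch is seated in well 5, and the finger is clear of it.

>>> carry_out([
  {"grip": 0.45, "linear": [-2.2, -0.4, 4], "delta_rot": [0, 0, 0.003]},
  {"grip": 0.45, "linear": [-2.2, -0.4, 9], "delta_rot": [0, 0, 0.003]},
  {"grip": 0.45, "linear": [-2.2, -0.4, 13], "delta_rot": [0, 0, 0.003]},
  {"grip": 0.45, "linear": [-2.2, -0.4, 15], "delta_rot": [0, 0, 0.003]},
  {"grip": 0.45, "linear": [-2.2, -0.4, 15], "delta_rot": [0, 0, 0.003]},
  {"grip": 0.45, "linear": [-2.2, -0.4, 15], "delta_rot": [0, 0, 0.003]},
])

```text
t: 28.35
tcp_pos: [0.474, -0.275, 0.0956]
orientation: [-3.141, 0.0, 1.15]
wrist_force: [-0.4, 0.2, 0.0]
gripper_width: 0.0496
finger_force: 20.0
```

```bash
python3 -c "
from h import *
st();p=case(-46,-78);go(*p,.0612,CY+np.pi/2)"
```

```text
t 28.35 p [ 0.474  -0.275   0.0956] o [-3.141  0.     1.15 ] w 0.0496 F [-0.4  0.2  0. ] q7 0.66
lin [0.1, 0.1, 34.4] rot [-0.0, 0.0, -0.0] | 34 mm 0 deg
```

>>> carry_out([
  {"grip": 0.45, "linear": [0.6, 0.1, 4], "delta_rot": [0, 0, 0]},
  {"grip": 0.45, "linear": [0.6, 0.1, 8], "delta_rot": [0, 0, 0]},
  {"grip": 0.45, "linear": [0.6, 0.1, 12], "delta_rot": [0, 0, 0]},
  {"grip": 0.45, "linear": [0.6, 0.1, 16], "delta_rot": [0, 0, 0]},
  {"grip": 0.45, "linear": [0.6, 0.1, 20], "delta_rot": [0, 0, 0]},
  {"grip": 0.45, "linear": [0.6, 0.1, 24], "delta_rot": [0, 0, 0]},
  {"grip": 0.45, "linear": [0.6, 0.1, 28], "delta_rot": [0, 0, 0]},
  {"grip": 0.45, "linear": [0.6, 0.1, 32], "delta_rot": [0, 0, 0]},
  {"grip": 0.45, "linear": [0.6, 0.1, 34], "delta_rot": [0, 0, 0]},
  {"grip": 0.45, "linear": [0.6, 0.1, 34], "delta_rot": [0, 0, 0]},
])

```text
t: 29.35
tcp_pos: [0.4742, -0.2744, 0.0614]
orientation: [-3.141, -0.0, 1.15]
wrist_force: [-0.3, -0.5, -1.2]
gripper_width: 0.0496
finger_force: 20.0
```

>>> carry_out([
  {"grip": 0.6, "linear": [0, 0, 0], "delta_rot": [0, 0, 0]},
  {"grip": 0.65, "linear": [0, 0, 0], "delta_rot": [0, 0, 0]},
  {"grip": 0.65, "linear": [0, 0, 0], "delta_rot": [0, 0, 0]},
  {"grip": 0.65, "linear": [0, 0, 0], "delta_rot": [0, 0, 0]},
  {"grip": 0.65, "linear": [0, 0, -25], "delta_rot": [0, 0, 0]},
  {"grip": 0.65, "linear": [0, 0, -60], "delta_rot": [0, 0, 0]},
  {"grip": 0.5, "linear": [0, 0, -105], "delta_rot": [0, 0, 0]},
  {"grip": 0.3, "linear": [40, 0, -150], "delta_rot": [0, 0, 0]},
  {"grip": 0.1, "linear": [80, 0, -195], "delta_rot": [0, 0, 0]},
  {"grip": 0, "linear": [120, -30, -240], "delta_rot": [0, 0, 0]},
])

```text
t: 30.35
tcp_pos: [0.4999, -0.1774, 0.2783]
orientation: [3.14, 0.001, 1.15]
wrist_force: [1.5, 1.1, 0.9]
gripper_width: 0.0323
finger_force: 0.0
```

Run:
```python
from h import *
st()
t=grab('top');s=grab('side')
cv2.imwrite('pics/m5.png',np.hstack([cv2.resize(t['image'][90:310,355:575,::-1],(400,400)),cv2.resize(s['image'][160:420,310:570,::-1],(400,400))]))
```

```text
t 30.35 p [ 0.4999 -0.1774  0.2783] o [3.14e+00 1.00e-03 1.15e+00] w 0.0323 F [1.5 1.1 0.9] q7 0.28
```

View pics/m5.png

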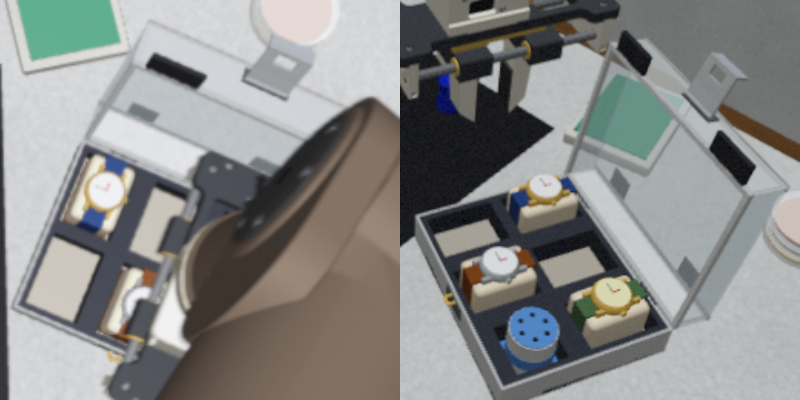

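The crops show all three watches and the tin seated, the cover open, and the hasp sticking up. Next I'll locate the tabs to get the cover angle.

Run:
```python
from h import *
t=grab('top');s=grab('side')
t0=cv2.imread('pics/top0.png')[:,:,::-1].copy();s0=cv2.imread('pics/side0.png')[:,:,::-1].copy()
def blk(im,roi):
    x0,y0,x1,y1=roi;m=(im[y0:y1,x0:x1].max(2)<55).astype(np.uint8);b=blobs(m,20)[0];return np.array(b[1])+[x0,y0],b[0]
for n,a,b in(('L',(430,110,475,145),(445,170,480,215)),('R',(520,150,570,185),(505,240,545,285))):
    p,A=blk(t0,a);q,B=blk(s0,b);P,e=tri(t,p,s,q)
    c,si=np.cos(CY),np.sin(CY);d=P[:2]-CO;x=c*d[0]+si*d[1];y=-si*d[0]+c*d[1]
    dx,dz=x-.095,P[2]-.04; print(n,p,A,q,B,P.round(4),e,'case',round(x,4),round(y,4),'r',np.hypot(dx,dz),'theta',np.arctan2(dz,-dx)+np.arctan2(3,202))
def C(th,r,z=6):
    return 95-r*np.cos(th)+z*np.sin(th),40+r*np.sin(th)+z*np.cos(th)
for th in np.arange(1.8,-.01,-.1):
    r=205+9.5*np.cos(th) if th<1.57 else 205; x,z=C(th,r); print(round(th,2),round(x,1),round(z,1))
```

```text
L [451.04 128.91] 226 [461.84 194.03] 319 [ 0.6956 -0.2002  0.2383] 0.0021954044360599687 case 0.1256 0.0806 r 0.20067812185110143 theta 1.738589366609292
R [544.15 170.32] 215 [525.36 262.4 ] 479 [ 0.6304 -0.3467  0.2377] 0.002349288672370888 case 0.126 -0.0797 r 0.20013342614850527 theta 1.7412030347706513
1.8 147.4 238.3
1.7 127.4 242.5
1.6 107.0 244.7
1.5 86.4 245.6
1.4 65.8 244.6
1.3 45.3 241.6
1.2 25.1 236.5
1.1 5.4 229.3
1.0 -13.5 220.1
0.9 -31.4 208.9
0.8 -48.1 196.0
0.7 -63.5 181.3
0.6 -77.3 165.1
0.5 -89.3 147.5
0.4 -99.5 128.8
0.3 -107.7 109.0
0.2 -113.8 88.5
0.1 -117.8 67.4
-0.0 -119.5 46.0
```

```bash
python3 -c "
from h import *
go(*case(20,84),.34,2.7206)"
```

```text
lin [62.4, 83.7, -63.1] rot [0.002, 0.0, -1.568] | 122 mm 90 deg
```

>>> carry_out([
  {"grip": 0, "linear": [20, 0, -50], "delta_rot": [0, 0, -0.1]},
  {"grip": 0, "linear": [62, 84, -63], "delta_rot": [0, 0, -1.568]},
  {"grip": 0, "linear": [62, 84, -63], "delta_rot": [0, 0, -1.568]},
  {"grip": 0, "linear": [62, 84, -63], "delta_rot": [0, 0, -1.568]},
  {"grip": 0, "linear": [62, 84, -63], "delta_rot": [0, 0, -1.568]},
  {"grip": 0, "linear": [62, 84, -63], "delta_rot": [0, 0, -1.568]},
  {"grip": 0, "linear": [62, 84, -63], "delta_rot": [0, 0, -1.568]},
  {"grip": 0, "linear": [62, 84, -63], "delta_rot": [0, 0, -1.568]},
  {"grip": 0, "linear": [62, 84, -63], "delta_rot": [0, 0, -1.568]},
  {"grip": 0, "linear": [62, 84, -63], "delta_rot": [0, 0, -1.568]},
])

```text
t: 31.55
tcp_pos: [0.5993, -0.1584, 0.3378]
orientation: [-3.141, -0.002, 2.602]
wrist_force: [0.8, -0.4, -0.1]
gripper_width: 0.0005
finger_force: 0.0
```

>>> carry_out([
  {"grip": 0, "linear": [0, 0, 0], "delta_rot": [0, 0, 0]},
  {"grip": 0, "linear": [0, 0, 0], "delta_rot": [0, 0, 0]},
])

```text
t: 31.75
tcp_pos: [0.5996, -0.1576, 0.3385]
orientation: [-3.141, -0.001, 2.593]
wrist_force: [0.1, -0.0, -0.6]
gripper_width: 0.0004
finger_force: 0.0
```

```bash
python3 -c "
from h import *
st();go(*case(157,84),.34,2.7206)"
```

```text
t 31.75 p [ 0.5996 -0.1576  0.3385] o [-3.141e+00 -1.000e-03  2.593e+00] w 0.0004 F [ 0.1 -0.  -0.6] q7 1.46
lin [-134.8, 21.0, -1.7] rot [-0.0, -0.001, -0.128] | 136 mm 7 deg
```

>>> carry_out([
  {"grip": 0, "linear": [-40, 6, -2], "delta_rot": [0, 0, -0.128]},
  {"grip": 0, "linear": [-80, 12, -2], "delta_rot": [0, 0, -0.128]},
  {"grip": 0, "linear": [-115, 18, -2], "delta_rot": [0, 0, -0.128]},
  {"grip": 0, "linear": [-135, 21, -2], "delta_rot": [0, 0, -0.128]},
  {"grip": 0, "linear": [-135, 21, -2], "delta_rot": [0, 0, -0.128]},
  {"grip": 0, "linear": [-135, 21, -2], "delta_rot": [0, 0, -0.128]},
])

```text
t: 32.35
tcp_pos: [0.7265, -0.2085, 0.3401]
orientation: [-3.141, -0.001, 2.724]
wrist_force: [-1.4, 0.5, -1.2]
gripper_width: 0.0003
finger_force: 0.0
```

```bash
python3 -c "
from h import *
st();go(*case(153,84),.249,2.7206)"
```

```text
t 32.35 p [ 0.7265 -0.2085  0.3401] o [-3.141e+00 -1.000e-03  2.724e+00] w 0.0003 F [-1.4  0.5 -1.2] q7 1.62
lin [4.1, -1.6, 91.2] rot [-0.001, -0.001, 0.003] | 91 mm 0 deg
```

>>> carry_out([
  {"grip": 0, "linear": [3.5, -1.6, 20], "delta_rot": [0, 0, 0]},
  {"grip": 0, "linear": [3.5, -1.6, 45], "delta_rot": [0, 0, 0]},
  {"grip": 0, "linear": [3.5, -1.6, 65], "delta_rot": [0, 0, 0]},
  {"grip": 0, "linear": [3.5, -1.6, 80], "delta_rot": [0, 0, 0]},
  {"grip": 0, "linear": [3.5, -1.6, 88], "delta_rot": [0, 0, 0]},
  {"grip": 0, "linear": [3.5, -1.6, 90], "delta_rot": [0, 0, 0]},
  {"grip": 0, "linear": [3.5, -1.6, 90], "delta_rot": [0, 0, 0]},
])

```text
t: 33.05
tcp_pos: [0.7231, -0.2078, 0.252]
orientation: [3.142, 0.001, 2.727]
wrist_force: [-0.4, 0.2, 0.8]
gripper_width: 0.0005
finger_force: 0.0
```

```bash
cat > a.py <<'E'
from h import *
import sys
s=manip.sense(); p=s['tcp_pos']; d=p[:2]-CO; c,si=np.cos(CY),np.sin(CY); X,Y=(c*d[0]+si*d[1])*1e3,(-si*d[0]+c*d[1])*1e3
print('case TCP',round(X,1),round(Y,1),round(p[2]*1e3,1),'F',s['wrist_force'].round(1),'o',s['orientation'].round(3),'t',round(s['t'],1))
def tgt(th):
    r=205+9.5*np.cos(th) if th<1.57 else 205
    return 95-r*np.cos(th)+6*np.sin(th)+9.5, 40+r*np.sin(th)+6*np.cos(th)+17
R0=R.from_euler('xyz',s['orientation'])
for th in np.arange(float(sys.argv[1]),float(sys.argv[2])-.001,-float(sys.argv[3])):
    x,z=tgt(th); w=np.r_[case(x,84),z/1e3]-p
    print(round(th,2),(R0.inv().apply(w)*1e3).round(0).tolist())
E
python3 a.py 1.7 0.9 0.1
python3 -c "
from h import *
f=grab('side');cv2.imwrite('pics/s6.png',cv2.resize(f['image'][130:330,400:600,::-1],(600,600)))"
```

```text
case TCP 153.8 85.0 252.0 F [-0.4  0.2  0.8] o [3.142e+00 1.000e-03 2.727e+00] t 33.0
1.7 [17.0, -1.0, -8.0]
1.6 [37.0, -1.0, -10.0]
1.5 [58.0, -1.0, -11.0]
1.4 [78.0, -0.0, -10.0]
1.3 [99.0, -0.0, -7.0]
1.2 [119.0, -0.0, -2.0]
1.1 [139.0, -0.0, 6.0]
1.0 [158.0, 0.0, 15.0]
0.9 [176.0, 0.0, 26.0]
```

View pics/s6.png

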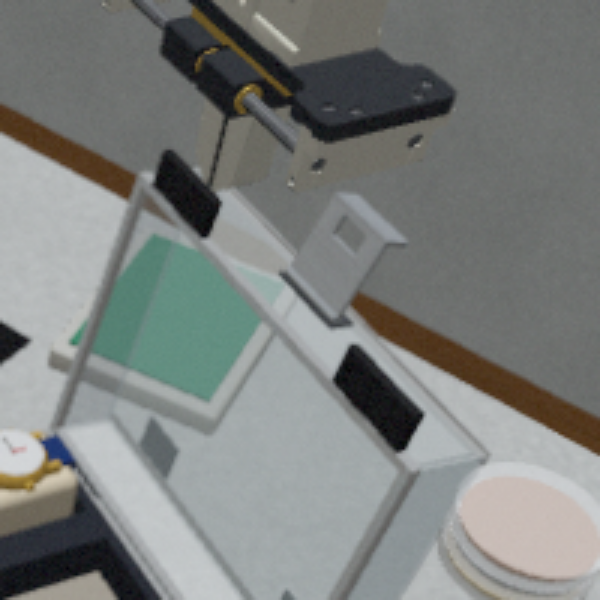

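The fingers are behind the left tab at about (190,190) in the crop, clear of the hasp. Pushing forward along the arc.

>>> carry_out([
  {"grip": 0, "linear": [8, -0.5, -1], "delta_rot": [0, 0, 0]},
  {"grip": 0, "linear": [16, -0.5, -3], "delta_rot": [0, 0, 0]},
  {"grip": 0, "linear": [26, -0.5, -5], "delta_rot": [0, 0, 0]},
  {"grip": 0, "linear": [37, -0.5, -6], "delta_rot": [0, 0, 0]},
  {"grip": 0, "linear": [47, -0.5, -7], "delta_rot": [0, 0, 0]},
  {"grip": 0, "linear": [58, -0.5, -8], "delta_rot": [0, 0, 0]},
  {"grip": 0, "linear": [68, -0.5, -8], "delta_rot": [0, 0, 0]},
  {"grip": 0, "linear": [78, 0, -8], "delta_rot": [0, 0, 0]},
  {"grip": 0, "linear": [78, 0, -8], "delta_rot": [0, 0, 0]},
])

```text
t: 34.0
tcp_pos: [0.6503, -0.1756, 0.2598]
orientation: [3.141, -0.001, 2.728]
wrist_force: [-0.3, 0.5, -0.4]
gripper_width: 0.0004
finger_force: 0.0
```

```bash
python3 a.py 1.4 0.6 0.1
python3 - <<'E'
from h import *
f=grab('side'); 
im=f['image']
def C(th,r,y,z): 
    x=95-r*np.cos(th)+z*np.sin(th); return [*case(x,y),(40+r*np.sin(th)+z*np.cos(th))/1e3]
m=(im.max(2)<55).astype(np.uint8);m[:150]=0;m[:,:400]=0
for th in (1.5,1.4,1.3): print(th,proj(f,C(th,202,-80,3)).round(0))
print(blobs(m,60)[:5])
E
```

```text
case TCP 74.2 84.6 259.8 F [-0.3  0.5 -0.4] o [ 3.141e+00 -1.000e-03  2.728e+00] t 34.0
1.4 [-1.0, -1.0, -2.0]
1.3 [19.0, -0.0, 1.0]
1.2 [40.0, -0.0, 6.0]
1.1 [59.0, -0.0, 14.0]
1.0 [78.0, -0.0, 23.0]
0.9 [96.0, 0.0, 34.0]
0.8 [113.0, 0.0, 47.0]
0.7 [128.0, 0.0, 62.0]
0.6 [142.0, 0.0, 78.0]
1.5 [[501. 268.]]
1.4 [[488. 273.]]
1.3 [[474. 279.]]
[(638, [426.29, 320.62], [400, 307, 54, 31]), (488, [463.25, 171.52], [432, 150, 71, 35]), (342, [484.73, 275.04], [473, 258, 24, 35]), (244, [420.49, 160.94], [408, 150, 25, 26]), (217, [425.09, 203.45], [417, 190, 17, 28])]
```

>>> carry_out([
  {"grip": 0, "linear": [10, 0, 0], "delta_rot": [0, 0, 0]},
  {"grip": 0, "linear": [20, 0, 1], "delta_rot": [0, 0, 0]},
  {"grip": 0, "linear": [40, 0, 6], "delta_rot": [0, 0, 0]},
  {"grip": 0, "linear": [59, 0, 14], "delta_rot": [0, 0, 0]},
  {"grip": 0, "linear": [78, 0, 23], "delta_rot": [0, 0, 0]},
  {"grip": 0, "linear": [96, 0, 34], "delta_rot": [0, 0, 0]},
  {"grip": 0, "linear": [113, 0, 47], "delta_rot": [0, 0, 0]},
  {"grip": 0, "linear": [128, 0, 62], "delta_rot": [0, 0, 0]},
  {"grip": 0, "linear": [128, 0, 62], "delta_rot": [0, 0, 0]},
])

```text
t: 34.95
tcp_pos: [0.5313, -0.1234, 0.1959]
orientation: [3.142, -0.005, 2.728]
wrist_force: [0.3, 0.5, 1.1]
gripper_width: 0.0003
finger_force: 0.0
```

```bash
python3 a.py 0.7 -0.01 0.1
```

```text
case TCP -55.8 83.6 195.9 F [0.3 0.5 1.1] o [ 3.142 -0.005  2.728] t 35.0
0.7 [-2.0, 0.0, -2.0]
0.6 [12.0, 1.0, 14.0]
0.5 [24.0, 1.0, 31.0]
0.4 [34.0, 1.0, 50.0]
0.3 [42.0, 1.0, 70.0]
0.2 [48.0, 1.0, 91.0]
0.1 [52.0, 1.0, 112.0]
0.0 [54.0, 1.0, 133.0]
```

>>> carry_out([
  {"grip": 0, "linear": [6, 0, 6], "delta_rot": [0, 0.005, 0]},
  {"grip": 0, "linear": [12, 0, 14], "delta_rot": [0, 0.005, 0]},
  {"grip": 0, "linear": [24, 0, 31], "delta_rot": [0, 0.005, 0]},
  {"grip": 0, "linear": [34, 0, 50], "delta_rot": [0, 0.005, 0]},
  {"grip": 0, "linear": [42, 0, 70], "delta_rot": [0, 0.005, 0]},
  {"grip": 0, "linear": [48, 0, 90], "delta_rot": [0, 0.005, 0]},
  {"grip": 0, "linear": [51, 0, 104], "delta_rot": [0, 0.005, 0]},
  {"grip": 0, "linear": [52, 0, 112], "delta_rot": [0, 0.005, 0]},
  {"grip": 0, "linear": [52, 0, 112], "delta_rot": [0, 0.005, 0]},
])

```text
t: 35.85
tcp_pos: [0.4861, -0.104, 0.0846]
orientation: [-3.141, -0.007, 2.727]
wrist_force: [0.3, 0.5, -0.2]
gripper_width: 0.0004
finger_force: 0.3
```

```bash
python3 a.py 0.1 -0.01 0.1
```

```text
case TCP -104.9 82.9 84.6 F [ 0.3  0.5 -0.2] o [-3.141 -0.007  2.727] t 35.9
0.1 [3.0, 1.0, 0.0]
0.0 [5.0, 1.0, 22.0]
```

>>> carry_out([
  {"grip": 0, "linear": [3, 0, 3], "delta_rot": [0, 0, 0]},
  {"grip": 0, "linear": [4, 0, 8], "delta_rot": [0, 0, 0]},
  {"grip": 0, "linear": [4, 0, 13], "delta_rot": [0, 0, 0]},
  {"grip": 0, "linear": [4, 0, 17], "delta_rot": [0, 0, 0]},
  {"grip": 0, "linear": [4, 0, 20], "delta_rot": [0, 0, 0]},
  {"grip": 0, "linear": [4, 0, 21.5], "delta_rot": [0, 0, 0]},
  {"grip": 0, "linear": [4, 0, 22], "delta_rot": [0, 0, 0]},
  {"grip": 0, "linear": [4, 0, 22], "delta_rot": [0, 0, 0]},
])

```text
t: 36.65
tcp_pos: [0.483, -0.1022, 0.0634]
orientation: [3.141, -0.005, 2.728]
wrist_force: [0.8, -0.1, -0.2]
gripper_width: 0.0006
finger_force: 0.0
```

```bash
python3 a.py 0.0 -0.01 0.1
```

```text
case TCP -108.5 83.2 63.4 F [ 0.8 -0.1 -0.2] o [ 3.141 -0.005  2.728] t 36.6
0.0 [1.0, 1.0, 0.0]
```

Pressing until the force shows the cover is on the rim.

>>> carry_out([
  {"grip": 0, "linear": [0, 0, 0.6], "delta_rot": [0, 0, 0]},
  {"grip": 0, "linear": [0, 0, 1.2], "delta_rot": [0, 0, 0]},
  {"grip": 0, "linear": [0, 0, 1.6], "delta_rot": [0, 0, 0]},
  {"grip": 0, "linear": [0, 0, 1.6], "delta_rot": [0, 0, 0]},
])

```text
t: 37.05
tcp_pos: [0.4831, -0.1022, 0.063]
orientation: [3.14, -0.005, 2.727]
wrist_force: [-5.8, 1.9, 23.8]
gripper_width: 0.0002
finger_force: 11.6
```

Run:
```python
from h import *
st();f=grab('side');cv2.imwrite('pics/s7.png',cv2.resize(f['image'][220:440,290:550,::-1],(780,600)) )
```

```text
t 37.05 p [ 0.4831 -0.1022  0.063 ] o [ 3.14  -0.005  2.727] w 0.0002 F [-5.8  1.9 23.8] q7 1.72
```

View pics/s7.png

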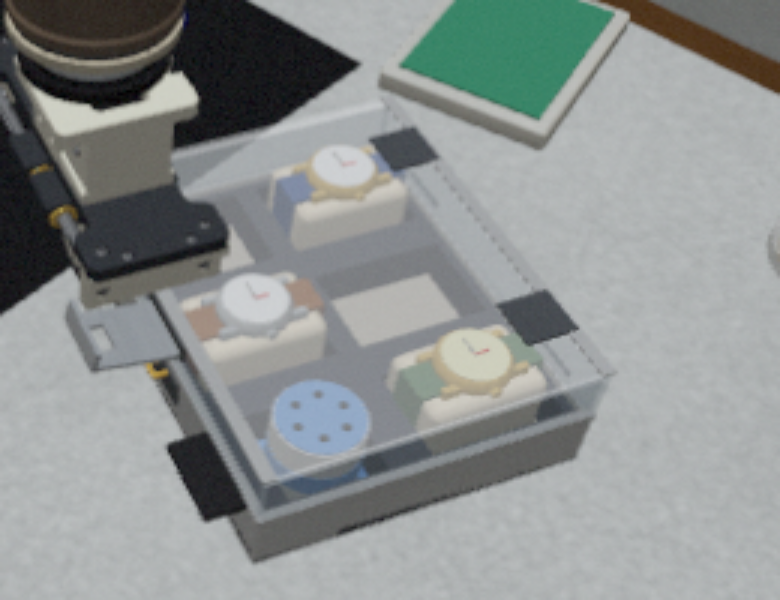

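The side crop shows the cover shut on the rim, with the left finger still on its tab (24 N, stable). The hasp sticks out to the front around (120,335). I'll back off and go to it with the tool tilted, so the gripper's body clears the cover.

```bash
cat > b.py <<'E'
from h import *
import sys
TILT=.3
s=manip.sense(); p=s['tcp_pos']; R0=R.from_euler('xyz',s['orientation'])
d=p[:2]-CO; c,si=np.cos(CY),np.sin(CY)
print('case TCP',((c*d[0]+si*d[1])*1e3).round(1),((-si*d[0]+c*d[1])*1e3).round(1),(p[2]*1e3).round(1),'F',s['wrist_force'].round(1),'t',round(s['t'],1),'q',s['qpos'].round(2))
G=R.from_euler('xyz',[np.pi,0,CY+np.pi])*R.from_rotvec([0,-TILT,0])
def out(n,x,z,y=0):
    w=np.r_[case(x-17*np.sin(TILT),y),(z+17*np.cos(TILT))/1e3]-p
    print(n,(R0.inv().apply(w)*1e3).round(1).tolist())
print('rot',(R0.inv()*G).as_rotvec().round(3))
out('app',-160,115)
for f in map(float,sys.argv[1:]): out(f,-99-46*np.sin(f)-14*np.cos(f)-6,70-46*np.cos(f)+14*np.sin(f)-2)
E
python3 b.py
```

```text
case TCP -108.4 83.2 63.0 F [-7.2  1.4 22.5] t 37.1 q [-0.3   0.52  0.55  2.11 -0.45  0.64  1.72]
rot [ 0.002 -0.305  0.007]
app [57.5, -82.7, -68.1]
```

>>> carry_out([
  {"grip": 0, "linear": [0, 0, -10], "delta_rot": [0, 0, 0]},
  {"grip": 0, "linear": [10, 0, -40], "delta_rot": [0, 0, 0]},
  {"grip": 0, "linear": [30, 0, -75], "delta_rot": [0, 0, 0]},
  {"grip": 0, "linear": [50, 0, -90], "delta_rot": [0, 0, 0]},
  {"grip": 0, "linear": [55, 0, -90], "delta_rot": [0, 0, 0]},
])

```text
t: 37.6
tcp_pos: [0.4325, -0.0798, 0.1536]
orientation: [3.139, -0.003, 2.728]
wrist_force: [-0.0, 1.2, -0.4]
gripper_width: 0.0005
finger_force: 0.0
```

```bash
python3 b.py
```

```text
case TCP -163.7 83.1 153.6 F [-0.   1.2 -0.4] t 37.6 q [-0.5   0.28  0.7   2.16 -0.26  0.79  1.52]
rot [ 0.003 -0.303  0.007]
app [1.8, -83.1, 22.2]
```

>>> carry_out([
  {"grip": 0, "linear": [0, -30, 0], "delta_rot": [0, -0.1, 0]},
  {"grip": 0, "linear": [0, -60, 5], "delta_rot": [0, -0.2, 0.003]},
  {"grip": 0, "linear": [1, -83, 12], "delta_rot": [0.003, -0.303, 0.007]},
  {"grip": 0, "linear": [1.8, -83, 22], "delta_rot": [0.003, -0.303, 0.007]},
  {"grip": 0, "linear": [1.8, -83, 22], "delta_rot": [0.003, -0.303, 0.007]},
  {"grip": 0, "linear": [1.8, -83, 22], "delta_rot": [0.003, -0.303, 0.007]},
])

```text
t: 38.2
tcp_pos: [0.3985, -0.1559, 0.1302]
orientation: [-3.139, 0.298, 2.721]
wrist_force: [0.1, -0.7, 0.0]
gripper_width: 0.0006
finger_force: 0.0
```

```bash
python3 b.py 1.6 1.4 1.2 1.0 0.8 0.6 0.4 0.2 0.1 0
python3 - <<'E'
from h import *
f=grab('side');cv2.imwrite('pics/s8.png',cv2.resize(f['image'][280:420,280:430,::-1],(643,600)))
E
```

```text
case TCP -163.6 -0.3 130.2 F [ 0.1 -0.7  0. ] t 38.2 q [-0.44  0.16  0.73  2.45 -0.2   0.29  1.6 ]
rot [-0.003 -0.002  0.   ]
app [1.0, 0.3, -1.4]
1.6 [1.3, 0.4, 31.6]
1.4 [6.1, 0.4, 39.9]
1.2 [9.1, 0.4, 49.0]
1.0 [10.3, 0.4, 58.5]
0.8 [9.5, 0.5, 68.1]
0.6 [6.9, 0.5, 77.4]
0.4 [2.5, 0.5, 85.9]
0.2 [-3.5, 0.5, 93.4]
0.1 [-7.1, 0.5, 96.6]
0.0 [-10.9, 0.5, 99.5]
```

View pics/s8.png

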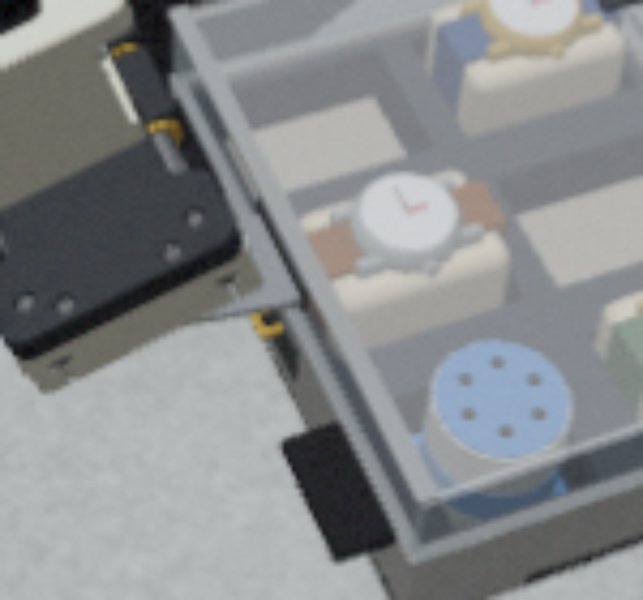

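The crop shows the gripper in front of the case with the hasp beneath it. The cover is shut and the staple is at (268,322). Pushing the lip down along its arc.

>>> carry_out([
  {"grip": 0, "linear": [1, 0.4, 12], "delta_rot": [0, 0, 0]},
  {"grip": 0, "linear": [1.3, 0.4, 24], "delta_rot": [0, 0, 0]},
  {"grip": 0, "linear": [2, 0.4, 32], "delta_rot": [0, 0, 0]},
  {"grip": 0, "linear": [6, 0.4, 40], "delta_rot": [0, 0, 0]},
  {"grip": 0, "linear": [9, 0.4, 49], "delta_rot": [0, 0, 0]},
  {"grip": 0, "linear": [10.3, 0.4, 58.5], "delta_rot": [0, 0, 0]},
  {"grip": 0, "linear": [9.5, 0.4, 68], "delta_rot": [0, 0, 0]},
  {"grip": 0, "linear": [7, 0.4, 77], "delta_rot": [0, 0, 0]},
  {"grip": 0, "linear": [7, 0.4, 77], "delta_rot": [0, 0, 0]},
])

```text
t: 39.15
tcp_pos: [0.4145, -0.1617, 0.055]
orientation: [-3.138, 0.298, 2.729]
wrist_force: [10.2, 6.2, 2.0]
gripper_width: -0.0
finger_force: 0.4
```

```bash
python3 b.py 0.6 0.4 0.2 0.1 0
```

```text
case TCP -146.7 0.9 55.0 F [10.2  6.2  2. ] t 39.1 q [-0.17  0.38  0.47  2.47 -1.32  0.12  2.7 ]
rot [-0.001 -0.002  0.008]
app [-4.8, -1.0, -78.3]
0.6 [1.1, -0.9, 0.5]
0.4 [-3.3, -0.9, 9.1]
0.2 [-9.4, -1.0, 16.5]
0.1 [-12.9, -1.0, 19.8]
0.0 [-16.7, -1.0, 22.7]
```

>>> carry_out([
  {"grip": 0, "linear": [3, 0, -8], "delta_rot": [0, 0.04, 0]},
  {"grip": 0, "linear": [8, 0, -15], "delta_rot": [0, 0.08, 0]},
  {"grip": 0, "linear": [8, 0, -20], "delta_rot": [0, 0.15, 0]},
  {"grip": 0, "linear": [8, 0, -20], "delta_rot": [0, 0.15, 0]},
  {"grip": 0, "linear": [8, 0, -20], "delta_rot": [0, 0.15, 0]},
])

```text
t: 39.65
tcp_pos: [0.4019, -0.1564, 0.0718]
orientation: [-3.139, 0.15, 2.723]
wrist_force: [-0.7, 0.5, -0.6]
gripper_width: 0.0005
finger_force: 0.0
```

```bash
sed -i 's/TILT=.3/TILT=.15/' b.py; python3 b.py 1 .8 0.6 0.4 0.2 0.1 0
python3 - <<'E'
from h import *
f=grab('side');cv2.imwrite('pics/s9.png',cv2.resize(f['image'][280:420,280:430,::-1],(643,600)))
E
```

```text
case TCP -160.3 0.6 71.8 F [-0.7  0.5 -0.6] t 39.6 q [-0.49  0.47  0.95  2.39 -0.9   0.48  2.35]
rot [-0.003  0.     0.002]
app [-6.8, -0.8, -59.6]
1.0 [-6.4, -0.6, 1.1]
0.8 [-8.6, -0.6, 10.4]
0.6 [-12.5, -0.6, 19.2]
0.4 [-18.1, -0.6, 26.9]
0.2 [-25.2, -0.6, 33.5]
0.1 [-29.2, -0.6, 36.2]
0.0 [-33.4, -0.6, 38.4]
```

View pics/s9.png

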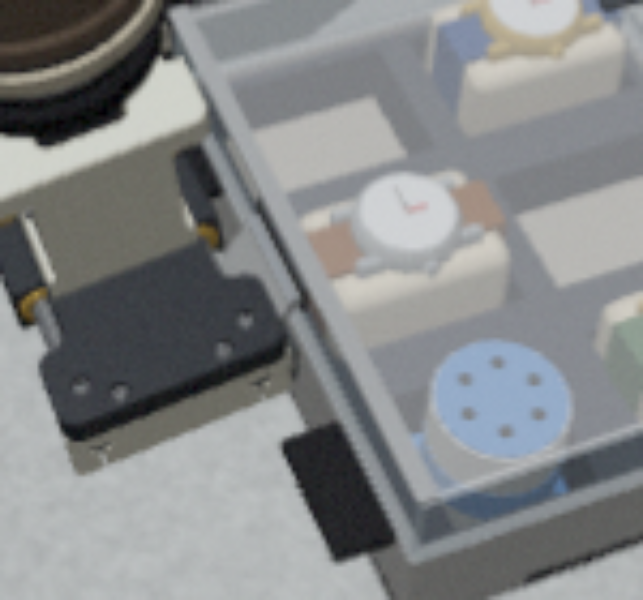

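The crop shows the hasp swung well down, the plate steep at about (265,260), and the cover still shut. I'll finish at the lip with the smaller tilt.

>>> carry_out([
  {"grip": 0, "linear": [-7, -0.6, 8], "delta_rot": [0, 0, 0]},
  {"grip": 0, "linear": [-12, -0.6, 18], "delta_rot": [0, 0, 0]},
  {"grip": 0, "linear": [-16, -0.6, 24], "delta_rot": [0, 0, 0]},
  {"grip": 0, "linear": [-20, -0.6, 29], "delta_rot": [0, 0, 0]},
  {"grip": 0, "linear": [-25, -0.6, 33.5], "delta_rot": [0, 0, 0]},
  {"grip": 0, "linear": [-25, -0.6, 33.5], "delta_rot": [0, 0, 0]},
])

```text
t: 40.3
tcp_pos: [0.4282, -0.1696, 0.0423]
orientation: [-3.14, 0.148, 2.72]
wrist_force: [0.6, -0.2, 2.0]
gripper_width: 0.0
finger_force: 0.5
```

```bash
python3 b.py 0.2 0.1 0
```

```text
case TCP -131.0 -0.7 42.3 F [ 0.6 -0.2  2. ] t 40.3 q [-0.36  0.55  0.82  2.34 -1.01  0.45  2.43]
rot [-0.002 -0.002 -0.   ]
app [18.0, 0.5, -93.2]
0.2 [-0.6, 0.7, -0.1]
0.1 [-4.6, 0.7, 2.6]
0.0 [-8.9, 0.7, 4.9]
```

>>> carry_out([
  {"grip": 0, "linear": [-2.5, 0.5, 1.5], "delta_rot": [0, 0, 0]},
  {"grip": 0, "linear": [-4.6, 0.5, 2.6], "delta_rot": [0, 0, 0]},
  {"grip": 0, "linear": [-7, 0.5, 4], "delta_rot": [0, 0, 0]},
  {"grip": 0, "linear": [-9, 0.5, 4.8], "delta_rot": [0, 0, 0]},
  {"grip": 0, "linear": [-9, 0.5, 4.8], "delta_rot": [0, 0, 0]},
])

```text
t: 40.8
tcp_pos: [0.4333, -0.1712, 0.0381]
orientation: [-3.14, 0.142, 2.72]
wrist_force: [-9.1, 3.4, 6.3]
gripper_width: 0.0004
finger_force: 4.9
```

```bash
python3 b.py 0
```

```text
case TCP -125.6 -0.1 38.1 F [-9.1  3.4  6.3] t 40.8 q [-0.35  0.56  0.81  2.32 -1.02  0.46  2.44]
rot [-0.001 -0.008 -0.   ]
app [23.3, -0.0, -98.0]
0.0 [-4.1, 0.1, -0.2]
```

The contact is firm (10 N) with the finger corner at x = -113.7, which matches the home position of the lip. Backing off to look.

>>> carry_out([
  {"grip": 0, "linear": [10, 0, 0], "delta_rot": [0, 0, 0]},
  {"grip": 0, "linear": [35, 0, -10], "delta_rot": [0, 0, 0]},
  {"grip": 0, "linear": [45, 0, -40], "delta_rot": [0, 0.05, 0]},
  {"grip": 0, "linear": [45, 0, -85], "delta_rot": [0, 0.1, 0]},
  {"grip": 0, "linear": [45, 0, -130], "delta_rot": [0, 0.15, 0]},
  {"grip": 0, "linear": [40, 40, -170], "delta_rot": [0, 0.15, 0]},
  {"grip": 0, "linear": [30, 85, -190], "delta_rot": [0, 0.15, 0]},
  {"grip": 0, "linear": [20, 130, -190], "delta_rot": [0, 0.15, 0]},
  {"grip": 0, "linear": [20, 130, -190], "delta_rot": [0, 0.15, 0]},
])

```text
t: 41.7
tcp_pos: [0.4495, -0.0286, 0.2247]
orientation: [3.14, -0.0, 2.729]
wrist_force: [0.4, -0.0, 0.4]
gripper_width: 0.0005
finger_force: 0.0
```

Run:
```python
from h import *
st();f=grab('side');t=grab('top')
cv2.imwrite('pics/s10.png',np.hstack([cv2.resize(f['image'][260:430,290:460,::-1],(500,500)),cv2.resize(t['image'][150:350,355:475,::-1],(300,500))]))
L=lambda ph:[*case(-99-46*np.sin(ph)-14*np.cos(ph),0),(70-46*np.cos(ph)+14*np.sin(ph))/1e3]
for ph in(0,.1,.3): print(ph,((proj(f,L(ph))[0]-[290,260])*500/170).round(0),((proj(t,L(ph))[0]-[355,150])*2.5).round(0))
for th in (0,.05):
    x=95-202*np.cos(th)+3*np.sin(th);print('tab',th,((proj(f,[*case(x,-80),(43+202*np.sin(th))/1e3])[0]-[290,260])*500/170).round(0))
```

```text
t 41.7 p [ 0.4495 -0.0286  0.2247] o [ 3.14  -0.     2.729] w 0.0005 F [ 0.4 -0.   0.4] q7 1.57
0 [135. 293.] [147. 354.]
0.1 [128. 293.] [145. 359.]
0.3 [113. 293.] [142. 370.]
tab 0 [206. 392.]
tab 0.05 [208. 381.]
```

View pics/s10.png

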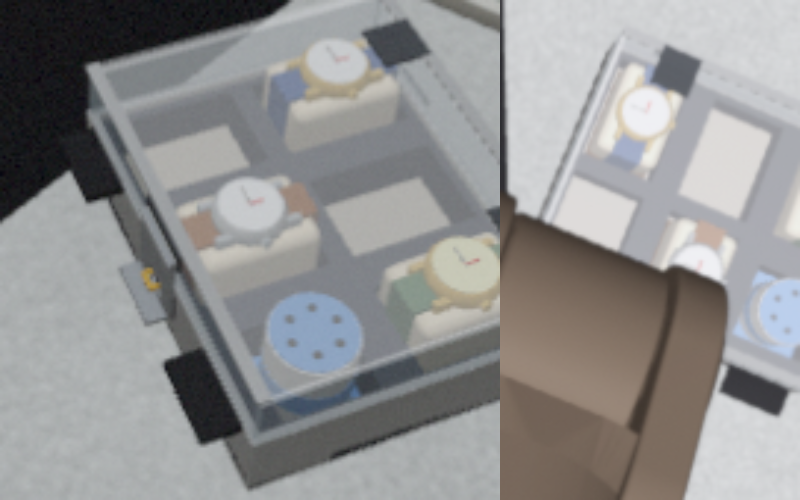

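The crop shows the staple through the slot at (150,278). The lip's outer edge is centred at about (136,293), against a predicted home of (135,293). The tab matches the shut prediction, and the watches and tin are upright inside. Handing in.

```bash
python3 -c "
from h import *
print(manip.finish_job())"
```

```text
the job is handed in; nothing more can be done
None
```

I packed the three watches on the bench and the desiccant tin into their wells, shut the cover, swung the hasp home over the staple, and handed the job in at about 42 s; the hand-in call returned no verdict.

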